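# Load the sample carousel and index it to the reading head

## Task

Stand the red-capped bottle upright in the one empty nest of the sample carousel, the orange one. Then bring it exactly under the reading head by working the red ratchet lever, stroke after stroke, each pulled smoothly to its stop and let fully back: the carousel turns only clockwise, so do not go past the head. Turn the carousel with the lever only, never by pushing it or the bottle, leave the lever back at rest, and do not disturb the beaker or the orange media bottle.

Things in the scene. Friction and masses are not known exactly. Their poses are not given: they have to be found in the camera images.
- bottle_mid (a point): The bottle to load: white screw-cap bottle, red cap, blue and white label, 74 mm tall; body 35 mm in diameter and 60 mm high, 28 mm cap above; about 60 g. It stands on the worktop to the right of the carousel. The point is on its axis, half-way up (37 mm above its underside); z points up the axis.
- nest (a point): The carousel's only empty nest, an orange cup: centre of its floor, 38 mm above the worktop, 85 mm from the carousel's axis. The cup is 41 mm wide inside, 45 at the mouth, and 20 mm deep (rim 58 mm above the worktop). Vials stand on both sides of it (see carousel_axis), so hold and release the bottle with the fingers on the line through the carousel's axis, one inside, one outside.
- read_spot (a point): Where the bottle must end: on the axis of the reading head, at nest floor height (38 mm), 85 mm from the carousel's axis. The head is a white cylinder, 45 mm wide, its black lens 124 mm above the worktop: too low to put a bottle in below it. It hangs on an arm from a steel post on the white controller box left of the carousel; all fixed, up to 200 mm high.
- carousel_axis (a point): The upright axis of both carousel and lever, at nest floor height (38 mm). The carousel is a blue disc, 244 mm over its steel ratchet rim of ten teeth, with ten nests 53 mm apart; nine hold brown vials, 35 mm wide, tops 118 mm above the worktop. The black hub at the axis is 60 mm wide, 58 mm high. The base is fixed; its place and yaw differ each time.
- lever_grip (a point): The lever's handle at the carousel's right: a red upright round post, 18 mm in diameter, from 30 to 110 mm above the worktop, 165 mm from the carousel's axis. The point is on the post's axis, 85 mm above the worktop. Pulled, the post goes round carousel_axis clockwise seen from above, towards the robot. The fingers may straddle it loosely: it needs only a push from one side.
- index_lever (a joint): The lever's angle: 0 at rest, 0.73 rad at its stop, growing clockwise seen from above. A spring returns it to 0. Its pawl pushes the carousel on: the handle takes 2 to 4 N against the spring alone, 8 to 13 N with the carousel. Pull each stroke, not jerkily, to the stop (0.69 rad at least) and let the lever come back below 0.05 rad, so that the pawl drops behind the next tooth.
- carousel (a joint): The carousel's angle, growing clockwise seen from above (it cannot turn back past a stop); 0 with the empty nest under the reading head, at the start -2.76 to -1.75. A full stroke takes it to its next stop; stops lie 0.628 rad apart, one at 0. It may start between stops: the first stroke then turns it 0.1 to 0.72 rad. Friction (0.6 N m) holds it where it is left, give or take 0.03 rad.
- beaker: Bystander: glass beaker, 70 mm in diameter, 92 mm tall, at the back left; its origin is the centre of its underside. Leave it alone.
- media_bottle: Bystander: orange media bottle with a blue cap, 60 mm in diameter, 148 mm tall, at the back right; its origin is the centre of its underside. Leave it alone.

How it is judged:
By the outcome, as a careful person would: the job done as asked, in the order asked, and still so for the second after the job is handed in, with the robot touching nothing.
It also fails if it takes over 64 s, if anything falls off the work surface, if the arm or the gripper's body presses on something with over 40 N, if the wrist force passes 120 N, or if a joint passes its speed limit or range.

## Robot

A 6-joint arm with a two-finger parallel gripper is mounted at the origin on the work surface; the furniture and walls round the work are solid. World frame = base frame: x ahead of the robot, y to its left, z up, the work surface at z = 0. Lengths are in mm, angles in rad, forces in N, time in s.
With the tool pointing down it reaches from about 275 to 750 mm from the base axis. Payload 10.2 kg.
Tool frame: the origin (TCP) lies between the finger pads; the fingertips stand ctrl.finger_overhang ahead of it and the grasp point (between the pads) is the TCP (ctrl.finger_overhang is the distance from the TCP to the fingertips, in mm); z points along the fingers, x is the direction in which the jaws open and shut, and the axes are right-handed (so a half turn about z gives the same grasp; the last joint's range is limited). The gripper opens to 88 mm and grips with 3 to 60 N. Pads are 18 mm wide; open, the fingers measure 123 mm over their backs; the gripper's body (75 mm by 187 mm) begins 45 mm behind the grasp point.
Start: joints at [-1.413, 0.313, 1.498, -0, 1.331, -0.223], TCP at [195.111, -487.404, 218.62] pointing down, gripper open.
Joint ranges: [-2.94, 2.94], [-0.97, 2.17], [0.19, 2.56], [-1.23, 4.37], [0.02, 3.11], [-2.88, 2.88]. Speed limits (rad/s): [2.39, 2.39, 3.01, 3.14, 3.14, 3.14].

## Interface

Orientations are given as a 3x3 rotation matrix whose columns are the frame's x, y, z axes.
In Python, from workcell import ctrl gives the robot as it stands.
- The arm moves only by the shell command python3 -m crank 'ROWS' [OPENING] [FORCE]. ROWS is JSON, a list of rows, each a list of 4 numbers: the shift along the tool's x, y, z in cm, then the turn about the tool's z in degrees. In form: [[x, y, z, yaw], ...]. A call has exactly 10 rows; each row is the pose to reach, as a shift and turn from the pose commanded when the call began, along the tool's axes at that moment; what a row does not reach only later rows make up. A row lasts 1/8 s, in which the tool goes at most 62.5 mm and 10.7 degrees, less where a joint would pass 70% of its speed; a pose out of reach is approached as far as the arm can. A call with a gripper value outside its range is refused whole. OPENING is the finger opening in cm, from 0 to 8.81, set as the call begins (- or left out, the last holds). The fingers move at their own pace and stop on an object; FORCE is the grip in N (left out, the last holds). Time passes only in rows, so rows that repeat a pose let the fingers close, or fill a call up. It gives the time, the measured TCP pose, the force and the opening at its end, in the units of the state.
- ctrl.state(): the state, without advancing time (a new reading comes with each control period).
- ctrl.capture(name): name is "scene" or "top" or "wrist"; returns (picture, depth): 384x512x3 uint8, red, green, blue; 384x512 float32, mm along the optical axis (not along the pixel's ray), 0 where there is no reading.
- ctrl.camera_params(name): a dict with "intrinsics" (3x3 intrinsics, pixels), "origin" and "rotation" of the camera in the world; the wrist camera has in their place "T_tool_cam" (4x4, takes a point from camera to tool coordinates, whose origin is the TCP and whose axes are the tool frame's). Camera axes: x right, y up, looking along -z (the intrinsics and any distortion apply to the point x, -y, -z); pixel columns grow to the right and rows downward; lengths in mm; the calibration is good to about 2 mm. A picture is of the moment at which its call begins: read the wrist's pose just before it. camera_params takes no time and is no camera call.
- ctrl.finish_job(): hands the job in, once; it reports no verdict.
The state is a dict: "time_s": time; "q": joint angles; "qvel": joint speeds; "tau": joint torques, N m; "position": TCP position; "orientation": TCP orientation; "ft_force": force on the tool from outside, world axes, zero at the start; "wrist_torque": the same for the moment, N m; "finger_gap": opening from 0.0 (shut) to 1.0 (fully open).
Only numpy, scipy, OpenCV 4.12 (cv2) and the standard library are available. Lean on these libraries where they do the work, as an engineer would, in place of code of your own. Each camera call takes 0.05 s, during which the arm holds its last target. There are 200 camera calls.

## Working session

There is one attempt and no reset: what is moved stays moved. The work goes in short steps, Python scripts to look and compute and a shell command to move; the robot and the scene stay as the last step left them, time stands still between calls to the robot, and variables do not carry over. Pictures are saved under pics/ and viewed, about 8 in all and at most 12, crops included, and the job is handed in when it is done.

```bash
ls; mkdir -p pics
python3 - <<'E'
from workcell import ctrl
import cv2, numpy as np
print(ctrl.finger_overhang, ctrl.state())
for n in ("scene","top"):
    p,d=ctrl.capture(n); cv2.imwrite(f"pics/{n}0.png",p[:,:,::-1]); np.savez(f"{n}0.npz",p=p,d=d)
    print(n,ctrl.camera_params(n))
print(ctrl.camera_params("wrist"))
a=cv2.imread("pics/top0.png"); cv2.imwrite("pics/top0b.png",cv2.resize(a,(800,600)))
E
```

```text
pics
19.0 {'time_s': 0.0, 'q': array([-1.41339436e+00,  3.13470139e-01,  1.49840183e+00,  1.08540894e-05,
        1.33095991e+00, -2.23386639e-01]), 'qvel': array([-0.00200603,  0.00060731, -0.00092289,  0.00049774,  0.00013611,
        0.00035586]), 'tau': array([ 1.03138053e-03, -4.02211583e+01, -2.52257091e+01,  6.94104913e-02,
        3.53274797e-02, -1.08517331e-04]), 'position': array([ 195.07574959, -487.1451143 ,  218.06403648]), 'orientation': array([[ 3.71650193e-01, -9.28372824e-01, -1.83839202e-04],
       [-9.28372059e-01, -3.71650129e-01,  1.22555987e-03],
       [-1.20610034e-03, -2.84808383e-04, -9.99999232e-01]]), 'ft_force': array([7.04895732e-04, 8.28771966e-01, 7.47745801e-01]), 'wrist_torque': array([ 0.02448947, -0.04024694, -0.02451725]), 'finger_gap': 1.0000122739878434}
scene {'intrinsics': array([[397.86258707,   0.        , 259.71565423],
       [  0.        , 397.86258707, 190.5112105 ],
       [  0.        ,   0.        ,   1.        ]]), 'origin': array([261.18933048, 438.46579784, 870.70167661]), 'rotation': array([[-0.88724308,  0.38051075, -0.26078972
[... 322 characters left out ...]
1253.77249906]), 'rotation': array([[-0.00301295,  0.99369365, -0.11208861],
       [-0.99994226, -0.00415003, -0.00991258],
       [-0.01031523,  0.11205227,  0.99364877]])}
{'intrinsics': array([[319.44235439,   0.        , 257.62498058],
       [  0.        , 319.44235439, 195.03784983],
       [  0.        ,   0.        ,   1.        ]]), 'T_tool_cam': array([[ 9.99999959e-01, -2.71376579e-04,  8.88637836e-05,
         1.40216159e+00],
       [-2.38694005e-04, -9.65200552e-01, -2.61510684e-01,
        -6.74379448e+01],
       [ 1.56739248e-04,  2.61510652e-01, -9.65200577e-01,
        -1.66906804e+02],
       [ 0.00000000e+00,  0.00000000e+00,  0.00000000e+00,
         1.00000000e+00]])}
```

View pics/top0b.png

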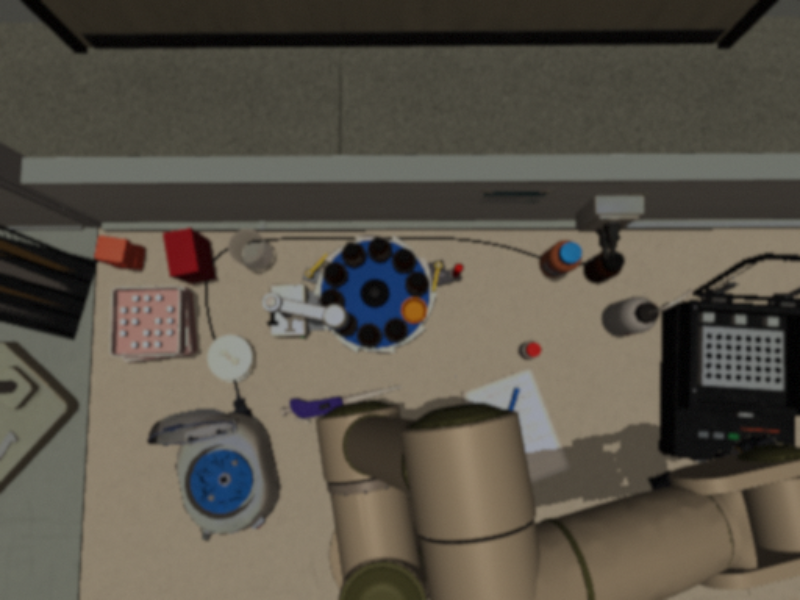

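View pics/scene0.png

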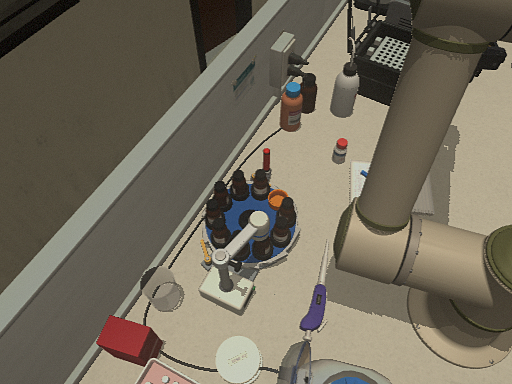

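The top view shows the carousel hub at about (375,292) in the 800 px picture, the orange nest at (413,310), the lever post at (457,270), the bottle cap at (532,350) and the reading head at (335,316). The scene view agrees with this. Next is a coarse localisation from both views.

```bash
cat > h.py <<'E'
import numpy as np, cv2
from workcell import ctrl
def cam(n, s=None):
    c=ctrl.camera_params(n); K=c["intrinsics"]
    if n=="wrist":
        T=c["T_tool_cam"]; R=s["orientation"]@T[:3,:3]; o=s["orientation"]@T[:3,3]+s["position"]
    else: R,o=c["rotation"],c["origin"]
    return K,R,o
def plane(c,u,v,z):
    K,R,o=c; d=R@np.array([(u-K[0,2])/K[0,0],-(v-K[1,2])/K[1,1],-1.0])
    return o+d*(z-o[2])/d[2]
def cloud(c,d):
    K,R,o=c; v,u=np.mgrid[:d.shape[0],:d.shape[1]]
    P=np.stack([(u-K[0,2])/K[0,0]*d,-(v-K[1,2])/K[1,1]*d,-d],-1)
    return P@R.T+o
def proj(c,p):
    K,R,o=c; q=R.T@(np.asarray(p,float)-o)
    return K[0,2]-K[0,0]*q[0]/q[2], K[1,2]+K[1,1]*q[1]/q[2]
def blobs(m,amin=6):
    n,l,st,ce=cv2.connectedComponentsWithStats(m.astype(np.uint8))
    return [(ce[i].round(1),int(st[i,4]),st[i,:4].tolist()) for i in range(1,n) if st[i,4]>=amin]
def hsv(p): return cv2.cvtColor(p,cv2.COLOR_RGB2HSV)
def inr(p,h0,h1,s=120,v=60):
    H=hsv(p); return (H[...,0]>=h0)&(H[...,0]<=h1)&(H[...,1]>=s)&(H[...,2]>=v)
E
python3 - <<'E'
from h import *
for n in("top","scene"):
    z=np.load(n+"0.npz");p,d=z["p"],z["d"];c=cam(n);X=cloud(c,d)
    for nm,m in(("red",inr(p,0,4,150,80)|inr(p,174,180,150,80)),("orange",inr(p,8,20,180,90))):
        for ce,a,bb in blobs(m):
            u,v=ce.astype(int); mm=X[bb[1]:bb[1]+bb[3],bb[0]:bb[0]+bb[2]].reshape(-1,3)
            print(n,nm,ce,a,bb,"z",mm[:,2].min().round(),mm[:,2].max().round(), [plane(c,*ce,h)[:2].round(1).tolist() for h in (58,74,110)])
    if n=="top":
        m=(X[...,2]>108)&(X[...,2]<124)&(d>0)&(X[...,0]>380)&(X[...,0]<720)&(X[...,1]>-100)&(X[...,1]<250)
        for ce,a,bb in blobs(m): print(ce,a,plane(c,*ce,118).round(1))
E
```

```text
top red [115.3 161.1] 499 [105, 147, 22, 30] z -6.0 1254.0 [[585.7, 405.6], [582.7, 399.7], [576.0, 386.4]]
top red [ 78.  168.5] 6 [77, 167, 3, 4] z 67.0 89.0 [[563.3, 519.5], [560.6, 512.1], [554.5, 495.4]]
top red [293. 171.] 21 [291, 169, 5, 5] z 1.0 114.0 [[552.4, -139.0], [549.9, -137.6], [544.2, -134.5]]
top red [340.9 223.3] 63 [337, 219, 9, 9] z -3.0 79.0 [[393.2, -280.3], [392.8, -277.0], [391.8, -269.6]]
top orange [264.6 198.1] 176 [258, 190, 15, 16] z 25.0 60.0 [[469.9, -52.0], [468.5, -51.8], [465.2, -51.3]]
[216.4 134.9] 124 [651.  89. 118.]
[274.3 134.5] 25 [651.2 -80.6 118. ]
[241.8 156. ] 65 [587.8  14.5 118. ]
[224.  159.4] 67 [578.   66.3 118. ]
[258.  163.2] 63 [566.3 -32.6 118. ]
[211.6 172.6] 63 [539.3 102.  118. ]
[266.9 179. ] 68 [519.9 -58.1 118. ]
[209.3 190.4] 68 [487.4 108.2 118. ]
[252.6 210.1] 62 [430.2 -16.6 118. ]
[234.6 213.7] 65 [420.  35. 118.]
scene red [342.2 141.9] 64 [337, 138, 10, 9] z -2.0 78.0 [[393.1, -291.4], [390.5, -277.1], [384.7, -244.7]]
scene red [266.2 150.4] 26 [263, 148, 7, 6] z -1.0 112.0 [[561.2, -171.2], [555.3, -159.2], [542.0, -132.1]]
scene red [266.9 155.8] 8 [264, 155, 6, 3] z 84.0 100.0 [[551.3, -155.6], [545.5, -143.9], [532.7, -117.6]]
scene red [265.  161.5] 8 [264, 159, 3, 6] z 62.0 87.0 [[547.0, -136.4], [541.4, -125.1], [528.7, -99.6]]
scene red [265.7 167.6] 14 [264, 165, 5, 5] z 35.0 60.0 [[536.4, -119.5], [531.0, -108.5], [518.8, -83.8]]
scene red [123.2 335.5] 1388 [97, 315, 53, 42] z -4.0 871.0 [[597.3, 382.8], [590.7, 383.8], [575.8, 386.3]]
scene orange [276.2 197.8] 157 [268, 189, 20, 17] z -4.0 871.0 [[471.7, -48.8], [467.5, -39.2], [458.2, -17.6]]
scene orange [274.7 208.6] 7 [272, 208, 6, 2] z 35.0 47.0 [[461.3, -19.5], [457.3, -10.4], [448.5, 9.8]]
```

```bash
python3 -m crank '[[-2,-4,-2,5],[-5,-9,-5,10],[-8,-15,-8,16],[-11,-21,-10,22],[-14,-27,-11,28],[-17,-33,-11,34],[-20,-38,-11,40],[-21.7,-41.8,-11,45],[-21.7,-41.8,-11,45],[-21.7,-41.8,-11,45]]'
cat > look.py <<'E'
import sys; from h import *
k=sys.argv[1]; s=ctrl.state(); p,d=ctrl.capture("wrist")
np.savez(k+".npz",p=p,d=d,R=s["orientation"],t=s["position"])
cv2.imwrite(f"pics/{k}.png",cv2.resize(p[:,:,::-1],(800,600)))
print(s["time_s"],s["position"].round(1),s["orientation"][:,0].round(3))
E
python3 look.py w1
```

```text
time_s: 1.35
position: [502.3, -130.7, 328.3]
orientation: [[-0.393, -0.92, -0.001], [-0.92, 0.393, 0.0], [0.0, 0.001, -1.0]]
ft_force: [0.1, 0.4, -0.0]
finger_gap: 1.003
1.35 [ 502.3 -130.7  328.3] [-0.393 -0.92   0.   ]
```

View pics/w1.png

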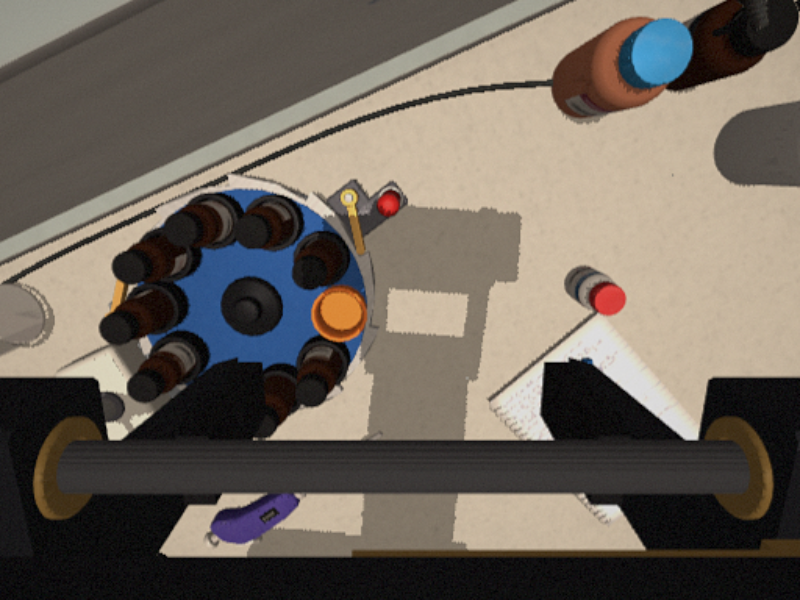

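The wrist view shows the bottle cap at (606,299), the post top at (389,203), the orange cup at (340,313) and the hub at (252,305). Now precise positions.

```bash
cat > meas.py <<'E'
import sys; from h import *
from scipy.optimize import least_squares
z=np.load(sys.argv[1]+".npz");p,d=z["p"],z["d"];c=cam("wrist",dict(orientation=z["R"],position=z["t"]))
X=cloud(c,d)
def circ(m,zz):   # fit circle of outer contour projected on plane zz
    cs,_=cv2.findContours(m.astype(np.uint8),cv2.RETR_EXTERNAL,cv2.CHAIN_APPROX_NONE)
    k=max(cs,key=cv2.contourArea); h=cv2.convexHull(k)[:,0]
    P=np.array([plane(c,u,v,zz)[:2] for u,v in k[:,0]])
    f=least_squares(lambda q:np.hypot(P[:,0]-q[0],P[:,1]-q[1])-q[2],[*P.mean(0),15],loss="soft_l1")
    return f.x.round(1)
red=inr(p,0,5,150,70)|inr(p,173,180,150,70)
for ce,a,bb in blobs(red,25):
    w=np.zeros_like(red);w[bb[1]:bb[1]+bb[3],bb[0]:bb[0]+bb[2]]=1;w&=red
    zz=np.median(X[w][:,2]);print("red",ce,a,bb,"zmed",zz.round(1),"xy top",np.median(X[w],0).round(1),"c74",circ(w,74),"c110",circ(w,110))
    if zz>85: print("  post top", circ(w&(abs(X[...,2]-110)<4),110))
org=inr(p,8,20,170,80)&(X[...,2]>20)&(X[...,2]<75)
print("nest rim",circ(org,58))
# vial tops
m=(abs(X[...,2]-118)<5)&(d>0)&(X[...,0]<620)&(hsv(p)[...,2]<110)
V=[]
for ce,a,bb in blobs(m,40):
    l=np.zeros_like(m);l[bb[1]:bb[1]+bb[3],bb[0]:bb[0]+bb[2]]=1;l&=m
    q=plane(c,*ce,118)[:2]; V.append(q); print("vial",ce,a,q.round(1),circ(l,118))
V=np.array(V)
f=least_squares(lambda q:np.hypot(V[:,0]-q[0],V[:,1]-q[1])-85,[500,26],loss="soft_l1",f_scale=2);print("axis",f.x.round(1),f.fun.round(1))
hub=(X[...,2]>50)&(X[...,2]<66)&(hsv(p)[...,2]<70)&(np.hypot(X[...,0]-f.x[0],X[...,1]-f.x[1])<45)
print("hub",circ(hub,58))
E
python3 meas.py w1
python3 - <<'E'
from h import *
z=np.load("top0.npz");p,d=z["p"],z["d"];c=cam("top");X=cloud(c,d)
m=(X[...,2]>135)&(X[...,2]<215)&(abs(X[...,0]-500)<120)&(X[...,1]>20)&(X[...,1]<240)
for zz in (150,170,190): 
  w=m&(abs(X[...,2]-zz)<10); print(zz,[(b[0],b[1],plane(c,*b[0],zz).round(1)) for b in blobs(w,8)])
E
```

```text
red [248.3 130.1] 182 [241, 122, 15, 17] zmed 109.4 xy top [ 546.2 -138.4  109.4] c74 [ 544.4 -136.3    9.2] c110 [ 546.2 -138.2    8.4]
  post top [ 545.5 -137.5    7.8]
red [388.2 190.6] 370 [377, 181, 23, 21] zmed 75.2 xy top [ 395.9 -279.    75.2] c74 [ 395.4 -279.3   14.5] c110 [ 409.9 -268.9   13.3]
nest rim [471.  -55.1  25. ]
vial [492.8  17.2] 825 [ 552.7 -424.8] [ 553.5 -423.9   17.1]
vial [402.   54.4] 45 [ 555.2 -325.6] [ 565.3 -338.7   17.7]
vial [116.  146.8] 421 [590.  12.] [589.9  12.1  13. ]
vial [160.7 148.2] 400 [567.9 -35.6] [567.8 -35.5  12.7]
vial [ 83.1 171.1] 395 [580.1  62.7] [579.9  62.9  13. ]
vial [197.3 174.7] 369 [522.4 -61.2] [522.3 -61.2  12.7]
vial [ 74.6 210.4] 366 [541.5  98.4] [541.5  98.5  13.2]
vial [ 91.6 247.8] 340 [489.7 105. ] [489.6 105.   13.3]
vial [198.6 250.6] 314 [432.4 -19.3] [432.4 -19.3  12.8]
vial [170.6 272.8] 158 [418.3  28.2] [419.6  29.   10.3]
axis [505.4  20.7] [363.  264.9   0.   -0.9   0.7  -1.3   0.6   0.8  -1.7   2.4]
hub [506.1  20.9  12.6]
150 []
170 [(array([216.2, 208.9]), 15, array([430.7,  82.3, 170. ]))]
190 [(array([194.3, 198.9]), 563, array([456.7, 139.5, 190. ]))]
```

```bash
python3 -m crank '[[3,0.7,3,0],[8,1.8,7,0],[13,3,11,0],[17,4,15,0],[17.85,4.15,19,0],[17.85,4.15,22,0],[17.85,4.15,25,0],[17.85,4.15,27,0],[17.85,4.15,28.2,0],[17.85,4.15,28.2,0]]' && python3 -m crank '[[0,0,0,0],[0,0,0,0],[0,0,0,0],[0,0,0,0],[0,0,0,0],[0,0,0,0],[0,0,0,0],[0,0,0,0],[0,0,0,0],[0,0,0,0]]' 3.0 15; python3 look.py w2;  python3 - <<'E'
from h import *
print(ctrl.state()["finger_gap"]*88.1)
E
```

```text
time_s: 2.65
position: [393.5, -278.7, 46.5]
orientation: [[-0.395, -0.919, -0.001], [-0.919, 0.395, 0.001], [-0.0, 0.001, -1.0]]
ft_force: [1.1, -0.2, 0.3]
finger_gap: 1.003
time_s: 3.9
position: [394.1, -278.4, 46.6]
orientation: [[-0.394, -0.919, 0.0], [-0.919, 0.394, -0.0], [0.0, -0.0, -1.0]]
ft_force: [-0.2, -0.1, -0.3]
finger_gap: 0.342
3.9 [ 394.1 -278.4   46.6] [-0.394 -0.919  0.   ]
30.21035850719905
```

View pics/w2.png

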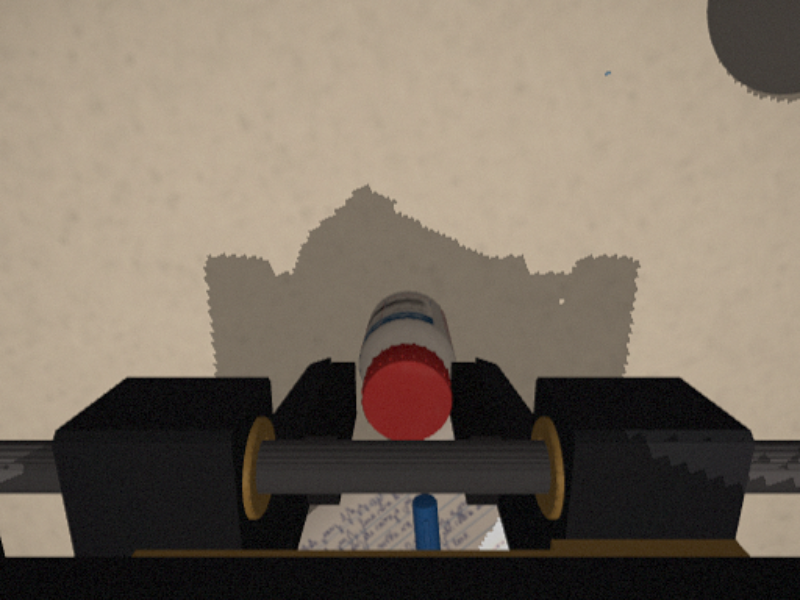

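```bash
cat > m2.py <<'E'
import sys; from h import *
z=np.load(sys.argv[1]+".npz");p,d=z["p"],z["d"];c=cam("wrist",dict(orientation=z["R"],position=z["t"]));X=cloud(c,d)
red=inr(p,0,5,150,70)|inr(p,173,180,150,70)
b=max(blobs(red,25),key=lambda b:b[1]);print(b)
w=red&(d>0); print("cap z med",np.median(X[w][:,2]))
top=w&(X[...,2]>np.percentile(X[w][:,2],50)-2)
k=np.argwhere(top); Z=np.median(X[w][:,2]); q=[plane(c,u,v,Z) for v,u in k]; P=np.array(q)
L=(P-z["t"])@z["R"]; print("tool-frame cap range",L.min(0).round(1),L.max(0).round(1),"mean",L.mean(0).round(1))
# fingers in tool frame
A=(X.reshape(-1,3)-z["t"])@z["R"]; dk=(A[:,2]>0)&(A[:,2]<25)&(abs(A[:,0])<45)&(abs(A[:,1])<30)&(hsv(p)[...,2].ravel()<60)
print("finger pts",np.percentile(A[dk],[1,50,99],axis=0).round(1))
E
python3 m2.py w2
```

```text
(array([260.1, 251.8]), 2798, [232, 220, 57, 62])
cap z med 75.42835990579691
tool-frame cap range [-11.5 -15.1 -28.8] [ 15.1  12.2 -28.8] mean [  1.8  -1.2 -28.8]
finger pts [[-13.2 -17.8   2.4]
 [ -1.4 -16.3   6.2]
 [ 11.1  -8.5  11.5]]
```

```bash
python3 -m crank '[[0,0,0,0],[0,0,0,0],[0,0,0,0],[0,0,0,0],[0,0,0,0],[0,0,0,0],[0,0,0,0],[0,0,0,0],[0,0,0,0],[0,0,0,0]]' 1.5 20
```

```text
time_s: 5.2
position: [394.1, -278.3, 46.6]
orientation: [[-0.394, -0.919, -0.0], [-0.919, 0.394, 0.0], [-0.0, 0.0, -1.0]]
ft_force: [-0.5, -0.2, -0.3]
finger_gap: 0.305
```

```bash
python3 -m crank '[[0,0,-0.3,0],[0,0,-1,0],[0,0,-2,0],[0,0,-3.5,0],[0,0,-5.5,0],[0,0,-8,0],[0,0,-10.5,0],[0,0,-12.5,0],[0,0,-13.5,0],[0,0,-13.5,0]]'; python3 look.py w3; python3 m2.py w3
```

```text
time_s: 6.45
position: [394.2, -278.4, 182.1]
orientation: [[-0.394, -0.919, 0.001], [-0.919, 0.394, -0.001], [0.0, -0.001, -1.0]]
ft_force: [-1.2, 0.4, -0.0]
finger_gap: 0.303
6.45 [ 394.2 -278.4  182.1] [-0.394 -0.919  0.   ]
(array([257.7, 252. ]), 2744, [230, 220, 56, 62])
cap z med 211.04294167460276
tool-frame cap range [-12.4 -15.2 -28.9] [ 13.7  12.1 -28.9] mean [  0.6  -1.4 -28.9]
finger pts [[-13.8 -17.9   2.1]
 [ -1.4 -16.6   6.6]
 [ 10.5  -8.5  11.9]]
```

View pics/w3.png

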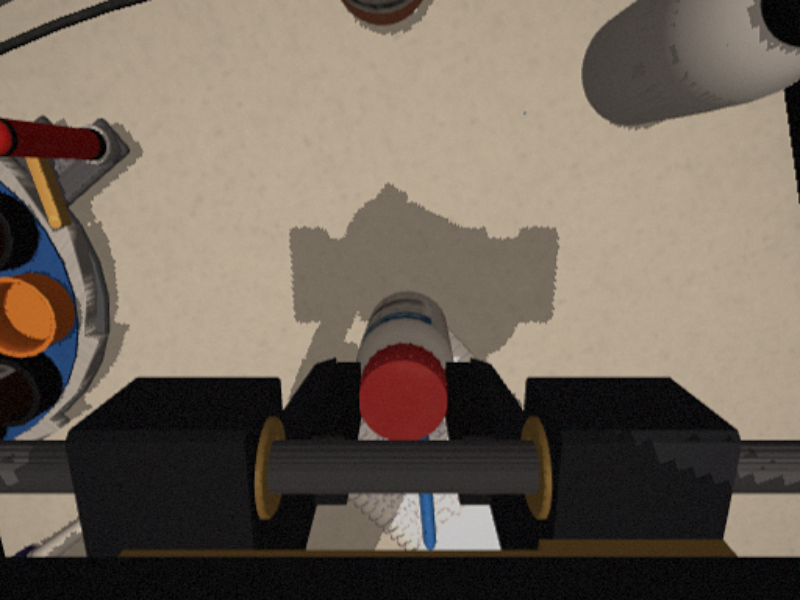

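```bash
python3 -m crank '[[-1,0,0,0],[-3,0.3,0,0],[-6,0.5,0,0],[-10,0.8,0,0],[-14,1.2,0,0],[-18,1.5,0,0],[-21,1.7,0,0],[-23,1.9,0,0],[-23.5,1.9,0,0],[-23.5,1.9,0,0]]'; python3 look.py w4; python3 meas.py w4; python3 m2.py w4
```

```text
time_s: 7.75
position: [469.0, -54.5, 181.5]
orientation: [[-0.393, -0.92, -0.0], [-0.92, 0.393, -0.0], [0.0, 0.0, -1.0]]
ft_force: [0.6, 0.9, -0.1]
finger_gap: 0.307
7.75 [469.  -54.5 181.5] [-0.393 -0.92   0.   ]
red [322.3  57.6] 511 [310, 45, 25, 27] zmed 109.6 xy top [ 544.9 -136.2  109.6] c74 [ 547.1 -144.7    9.4] c110 [ 545.1 -136.5    8.2]
  post top [ 545.  -136.5    8.1]
red [306.8  69.8] 268 [298, 55, 23, 25] zmed 89.4 xy top [ 543.9 -130.1   89.4] c74 [ 543.7 -130.8    7.4] c110 [ 542.1 -124.3    6.4]
  post top [ 544.5 -131.6    4.2]
red [257.7 251.2] 2854 [230, 220, 57, 62] zmed 210.4 xy top [471.9 -56.6 210.4] c74 [412.2 -31.1  29.3] c110 [427.8 -37.8  25.5]
(array([257.7, 251.2]), 2854, [230, 220, 57, 62])
cap z med 210.12879034813844
tool-frame cap range [-12.5 -15.1 -28.7] [ 14.1  12.3 -28.6] mean [  0.6  -1.3 -28.6]
finger pts [[-16.2 -17.2   3.1]
 [ -6.5 -15.6   3.4]
 [  9.8  -1.    7.1]]Traceback (most recent call last):
  File "meas.py", line 15, in <module>
    if zz>85: print("  post top", circ(w&(abs(X[...,2]-110)<4),110))
                                  ~~~~^^^^^^^^^^^^^^^^^^^^^^^^^^^^^
  File "meas.py", line 7, in circ
    k=max(cs,key=cv2.contourArea); h=cv2.convexHull(k)[:,0]
ValueError: max() iterable argument is empty
```

View pics/w4.png

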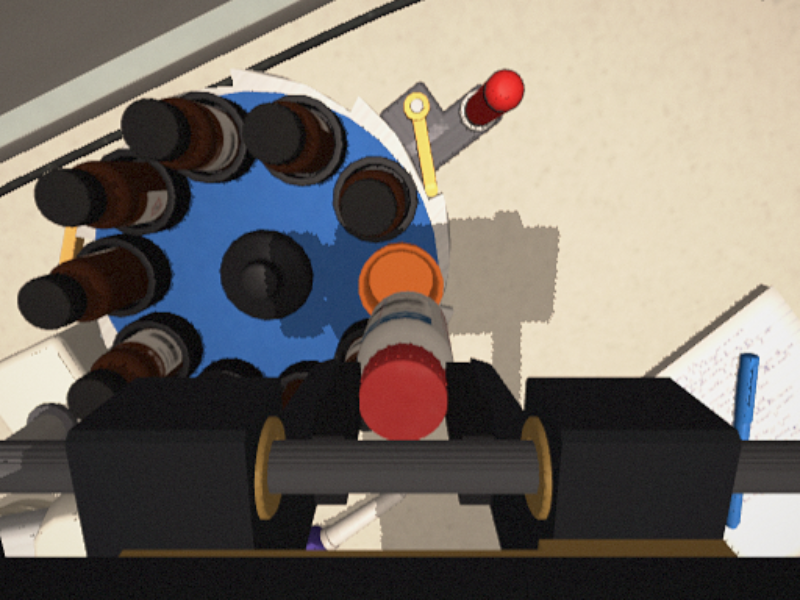

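The bottle hovers over the orange cup, whose upper arc is visible at (400,270). Hub at (265,275), post top at (505,90). I'll refine the nest and axis from this closer view.

```bash
cat > m3.py <<'E'
import sys; from h import *
from scipy.optimize import least_squares
z=np.load(sys.argv[1]+".npz");p,d=z["p"],z["d"];c=cam("wrist",dict(orientation=z["R"],position=z["t"]));X=cloud(c,d)
ax0=np.array([505,21]); r=np.hypot(X[...,0]-ax0[0],X[...,1]-ax0[1])
m=(abs(X[...,2]-118)<5)&(d>0)&(r<115)&(hsv(p)[...,2]<110)
V=[]
for ce,a,bb in blobs(m,250):
    q=plane(c,*ce,118)[:2]; V.append(q); print("vial",ce,a,q.round(1))
V=np.array(V)
f=least_squares(lambda q:np.hypot(V[:,0]-q[0],V[:,1]-q[1])-85,ax0,loss="soft_l1",f_scale=2);A=f.x
print("axis",A.round(1),f.fun.round(1),"angles",np.degrees(np.arctan2(V[:,1]-A[1],V[:,0]-A[0])).round(1))
org=inr(p,5,22,150,60)&(r<115)
k=max(cv2.findContours(org.astype(np.uint8),cv2.RETR_EXTERNAL,cv2.CHAIN_APPROX_NONE)[0],key=cv2.contourArea)[:,0]
print("org",k.min(0),k.max(0))
if len(sys.argv)>2: k=k[k[:,1]<float(sys.argv[2])]
P=np.array([plane(c,*q,58)[:2] for q in k])
g=least_squares(lambda q:np.hypot(P[:,0]-q[0],P[:,1]-q[1])-25,[470,-55],loss="soft_l1");print("rim R25",g.x.round(1), "angle",np.degrees(np.arctan2(*(g.x-A)[::-1])).round(1),"r",np.hypot(*(g.x-A)).round(1),"resid",abs(g.fun).mean().round(2))
E
python3 m3.py w4 176
```

```text
vial [97.5 83. ] 1292 [589.8  11.9]
vial [174.   85.6] 1220 [567.8 -35.3]
vial [ 42.2 126.2] 1193 [580.1  62.6]
vial [235.2 132.7] 1056 [522.5 -60.8]
vial [ 30.5 193.6] 1036 [541.7  98. ]
vial [ 57.3 252. ] 635 [493.2 105.4]
axis [505.2  21.8] [ 0.2 -0.3  0.3 -0.6 -0.5 -0.5] angles [ -6.6 -42.3  28.6 -78.2  64.4  98.1]
org [230 155] [283 200]
rim R25 [470.5 -54.4] angle -114.4 r 83.7 resid 0.3
```

```bash
python3 -m crank '[[0,0,1.5,0],[0,0,3,0],[0,0,4.5,0],[0,0,6,0],[0,0,7.2,0],[0,0,8.2,0],[0,0,8.9,0],[0,0,9.3,0],[0,0,9.6,0],[0,0,9.6,0]]'
```

```text
time_s: 9.05
position: [469.1, -54.7, 85.5]
orientation: [[-0.394, -0.919, -0.0], [-0.919, 0.394, 0.0], [-0.0, 0.0, -1.0]]
ft_force: [1.7, 2.0, -1.9]
finger_gap: 0.303
```

```bash
python3 -m crank '[[0,0,0.1,0],[0,0,0.1,0],[0,0,0.1,0],[0,0,0.1,0],[0,0,0.1,0],[0,0,0.1,0],[0,0,0.1,0],[0,0,0.1,0],[0,0,0.1,0],[0,0,0.1,0]]' && python3 -m crank '[[0,0,0,0],[0,0,0,0],[0,0,0,0],[0,0,0,0],[0,0,0,0],[0,0,0,0],[0,0,-1,0],[0,0,-3,0],[0,0,-6,0],[0,0,-9.5,0]]' 5.6; python3 -m crank '[[0,0,-1.5,0],[0,0,-3,0],[0,0,-5,0],[0,0,-7,0],[0,0,-9,0],[0,0,-10,0],[0,0,-10,0],[0,0,-10,0],[0,0,-10,0],[0,0,-10,0]]'; python3 look.py w5; python3 meas.py w5;python3 m3.py w5
```

```text
time_s: 10.3
position: [469.1, -54.8, 84.6]
orientation: [[-0.394, -0.919, 0.0], [-0.919, 0.394, 0.0], [-0.0, -0.0, -1.0]]
ft_force: [1.5, 3.0, 2.7]
finger_gap: 0.3
time_s: 11.55
position: [469.0, -54.8, 181.1]
orientation: [[-0.394, -0.919, -0.0], [-0.919, 0.394, 0.0], [0.0, 0.0, -1.0]]
ft_force: [-0.6, -0.2, 0.2]
finger_gap: 0.638
time_s: 12.8
position: [469.1, -54.8, 279.3]
orientation: [[-0.394, -0.919, -0.001], [-0.919, 0.394, 0.0], [0.0, 0.001, -1.0]]
ft_force: [-1.0, -0.2, 0.4]
finger_gap: 0.636
12.8 [469.1 -54.8 279.3] [-0.394 -0.919  0.   ]
red [300.2  74.9] 341 [289, 64, 23, 23] zmed 108.7 xy top [ 544.6 -134.   108.7] c74 [ 545.4 -140.1   10.5] c110 [ 544.1 -134.4    9.5]
  post top [ 545.  -136.7    7.9]
red [258.4 173.5] 544 [246, 160, 26, 27] zmed 113.3 xy top [470.1 -57.  113.3] c74 [462.5 -53.8  15.2] c110 [469.2 -56.5  13.7]
  post top [468.9 -56.4  13.4]
nest rim [469.7 -54.2  23.6]
vial [145.2  91.1] 611 [589.8  12.4] [589.7  12.4  12.9]
vial [198.8  92.8] 589 [567.8 -35.1] [567.6 -35.   12.7]
vial [105.3 121.4] 570 [580.   62.9] [579.9  63.   12.9]
vial [241.5 126
[... 175 characters left out ...]
443 [432.2 -18.9] [432.1 -18.9  12.8]
vial [160.1 236.1] 54 [448.9  70.1] [448.7  74.1   6.4]
vial [206.2 243.5] 224 [420.9  27.2] [421.1  27.7   9.6]
axis [506.   21.7] [ -0.7  -1.   -0.3  -1.   -0.4  -0.1  -0.8 -10.2   0.2]
hub [505.9  21.4  12.1]
vial [145.2  91.1] 611 [589.8  12.4]
vial [198.8  92.8] 589 [567.8 -35.1]
vial [105.3 121.4] 570 [580.   62.9]
vial [241.5 126. ] 530 [522.2 -60.7]
vial [ 94.4 169.8] 509 [541.7  98.4]
vial [114.  215.8] 465 [489.5 105. ]
vial [240.  219.2] 443 [432.2 -18.9]
axis [505.5  22.2] [-0.1 -0.4 -0.1 -0.5 -0.6 -0.6 -1. ] angles [  -6.6  -42.6   28.7  -78.6   64.6  100.9 -150.7]
org [ 95 267] [125 332]
rim R25 [373.4 200.1] angle 126.6 r 221.6 resid 11.68
```

View pics/w5.png

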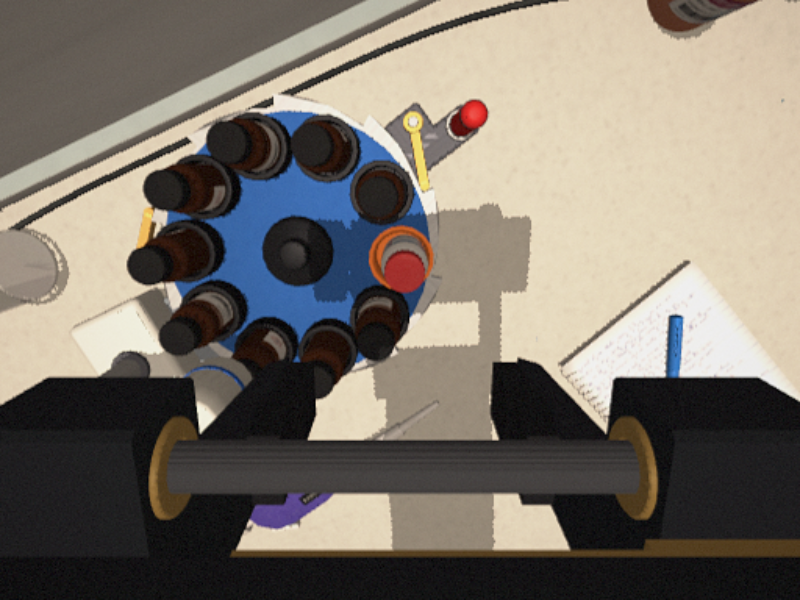

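The bottle stands in the orange cup (cap at (405,270), z about 113 against 112 expected). Before going to the lever I'll check the rear wall and the head.

Run:
```python
from h import *
p,d=ctrl.capture("top");c=cam("top");X=cloud(c,d); np.savez("top1.npz",p=p,d=d)
z=np.load("top0.npz");X0=cloud(c,z["d"])
for x in range(600,721,10):
    m=(abs(X0[...,0]-x)<6)&(X0[...,1]>-220)&(X0[...,1]<-40); print(x,np.percentile(X0[m][:,2],[5,50,95]).round() if m.any() else None)
m=(X0[...,2]>250)&(X0[...,2]<800)&(X0[...,0]>500); print("hi",m.sum(), X0[m][:,0].min() if m.any() else None)
print(X0[194:212,205:225:2,2].round().astype(int))
P=z["p"]; big=cv2.resize(P[120:240,160:330,::-1],(765,540),interpolation=cv2.INTER_CUBIC); cv2.imwrite("pics/crop.png",big)
```

```text
600 [-5. -1.  3.]
610 [-5.  0.  8.]
620 [-4.  3. 10.]
630 [-4.  2. 44.]
640 [-2. 42. 47.]
650 [ 44. 201. 305.]
660 [302. 305. 308.]
670 [302. 305. 308.]
680 [302. 305. 308.]
690 [302. 305. 307.]
700 None
710 None
720 None
hi 11864 504.1494188657035
[[  57  116  114  116   95   88   58   58   34   37]
 [  56   95  108  177  187  182   45   61   34   37]
 [ 178   35  180  187  190  186  179   51   36   34]
 [ 180  182  189  192  192  191  190  181   35   38]
 [ 182  184  191  193  186  194  189  185   36   38]
 [ 183  189  190  189  188  191  188  190  173   36]
 [ 187  193  193  192  192  190  190  189  179   36]
 [ 184  187  187  189  191  189  189  187  182   59]
 [ 182  191  187  190  191  187  187  190  178   36]
 [ 181  192  186  192  187  190  188  186  179  132]
 [ 183  190  186  189  188  190  189  187  181   93]
 [ 180  190  191  189  189  189  190  189  181   97]
 [   9  181  194  188  188  187  190  183  170  100]
 [  11   32  195  191  189  187 1254  185  156   99]
 [   9   33  182  187  188  188  189  177  144   97]
 [  11   34   33  188  189  185  184  165  116   97]
 [  13   11   33  172  177  179  167  137   96   92]
 [  13   12   27    4   58  154   96   97   95   82]]
```

View pics/crop.png

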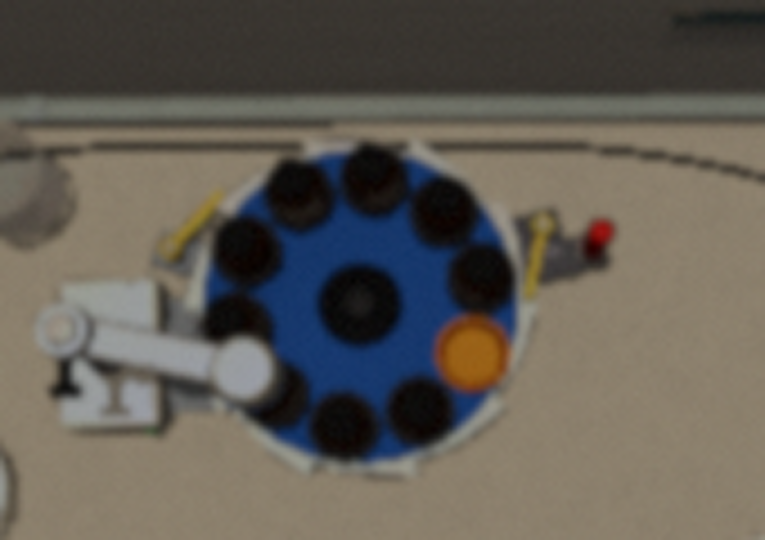

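```bash
python3 -m crank '[[0,0,0,-9],[0,0,0,-19],[0,0,0,-29],[0,0,0,-39],[0,0,0,-49],[0,0,0,-60],[0,0,0,-71],[0,0,0,-82],[0,0,0,-93],[0,0,0,-103]]' 0 20; python3 -m crank '[[1,0.6,0,-10],[2,1.2,0,-20],[3.5,2.1,0,-30],[5,3,0,-41],[6.5,4,0,-52],[8,5,0,-63],[9,5.5,0,-74],[10,6,0,-85],[10.7,6.4,0,-96],[10.7,6.4,0,-106]]'
python3 - <<'E'
from h import *
s=ctrl.state();print(s["position"].round(1),np.degrees(np.arctan2(*s["orientation"][[1,0],0])).round(1),s["q"].round(2))
c=cam("top");print("head",plane(c,214,202.2,190).round(1))
E
```

```text
time_s: 14.15
position: [469.1, -54.9, 279.6]
orientation: [[0.984, -0.176, -0.0], [-0.176, -0.984, 0.0], [-0.0, -0.0, -1.0]]
ft_force: [1.2, 0.4, -0.0]
finger_gap: 0.005
time_s: 15.4
position: [563.0, -137.5, 279.2]
orientation: [[-0.088, 0.996, -0.0], [0.996, 0.088, 0.0], [0.0, -0.0, -1.0]]
ft_force: [0.4, -0.0, -0.7]
finger_gap: 0.003
[ 563.  -137.5  279.2] 95.1 [-0.44  0.4   1.21  0.    1.52 -2.1 ]
head [447.5  86.2 190. ]
```

```bash
python3 -m crank '[[0.66,0.61,1,-5],[0.66,0.61,3,-10.9],[0.66,0.61,6,-10.9],[0.66,0.61,9,-10.9],[0.66,0.61,12,-10.9],[0.66,0.61,14.5,-10.9],[0.66,0.61,16.5,-10.9],[0.66,0.61,18,-10.9],[0.66,0.61,19.1,-10.9],[0.66,0.61,19.1,-10.9]]'
cat > arc.py <<'E'
import sys; from h import *
A=np.array([505.4,22]); s=ctrl.state(); P=s["position"][:2]; x=s["orientation"][:2,0]; y=s["orientation"][:2,1]
th=np.degrees(np.arctan2(*(P-A)[::-1])); print("r",np.hypot(*(P-A)).round(1),"th",th.round(2),"psi",np.degrees(np.arctan2(x[1],x[0])).round(1),"z",s["position"][2].round(1),"f",s["ft_force"].round(1),"t",s["time_s"])
r=float(sys.argv[1])
for a in map(float,sys.argv[2:]):
    t=np.radians(a); d=A+r*np.array([np.cos(t),np.sin(t)])-P
    print(a,[round(float(d@x)/10,2),round(float(d@y)/10,2),0,round(th-a,1)])
E
python3 arc.py 165 -67.5 -69.7 -72 -76 -81 -86 -91 -96 -101 -106 -109 -111 -111.5
```

```text
time_s: 16.65
position: [568.1, -130.1, 88.2]
orientation: [[-0.269, 0.963, -0.001], [0.963, 0.269, 0.0], [0.001, -0.001, -1.0]]
ft_force: [1.9, -0.7, 1.1]
finger_gap: 0.01
r 164.5 th -67.59 psi 105.6 z 88.2 f [ 1.9 -0.7  1.1] t 16.65
-67.5 [-0.05, 0.03, 0, np.float64(-0.1)]
-69.7 [-0.11, -0.6, 0, np.float64(2.1)]
-72.0 [-0.15, -1.26, 0, np.float64(4.4)]
-76.0 [-0.16, -2.41, 0, np.float64(8.4)]
-81.0 [-0.06, -3.85, 0, np.float64(13.4)]
-86.0 [0.17, -5.27, 0, np.float64(18.4)]
-91.0 [0.52, -6.66, 0, np.float64(23.4)]
-96.0 [0.99, -8.02, 0, np.float64(28.4)]
-101.0 [1.58, -9.34, 0, np.float64(33.4)]
-106.0 [2.28, -10.59, 0, np.float64(38.4)]
-109.0 [2.76, -11.32, 0, np.float64(41.4)]
-111.0 [3.09, -11.79, 0, np.float64(43.4)]
-111.5 [3.18, -11.9, 0, np.float64(43.9)]
```

```bash
python3 -m crank '[[-0.08,-0.3,0,1],[-0.11,-0.6,0,2],[-0.14,-0.95,0,3.3],[-0.16,-1.5,0,5.2],[-0.16,-2.41,0,8.4],[-0.1,-3.4,0,12],[-0.02,-4.4,0,15.4],[0.15,-5.27,0,18.4],[0.5,-6.66,0,23.4],[0.75,-7.35,0,26]]'; python3 arc.py 165 -99 -102 -105 -107 -109 -110 -110.5 -111 -111.5 -112 -112.5
```

```text
time_s: 17.9
position: [494.6, -142.8, 88.7]
orientation: [[0.183, 0.983, -0.0], [0.983, -0.183, 0.0], [-0.0, -0.0, -1.0]]
ft_force: [-0.0, 0.3, -0.4]
finger_gap: 0.007
r 165.1 th -93.76 psi 79.4 z 88.7 f [-0.   0.3 -0.4] t 17.9
-99.0 [-0.1, -1.51, 0, np.float64(5.2)]
-102.0 [-0.1, -2.37, 0, np.float64(8.2)]
-105.0 [-0.05, -3.23, 0, np.float64(11.2)]
-107.0 [0.0, -3.81, 0, np.float64(13.2)]
-109.0 [0.07, -4.38, 0, np.float64(15.2)]
-110.0 [0.12, -4.66, 0, np.float64(16.2)]
-110.5 [0.14, -4.8, 0, np.float64(16.7)]
-111.0 [0.17, -4.94, 0, np.float64(17.2)]
-111.5 [0.2, -5.09, 0, np.float64(17.7)]
-112.0 [0.22, -5.23, 0, np.float64(18.2)]
-112.5 [0.25, -5.37, 0, np.float64(18.7)]
```

```bash
python3 look.py w6
python3 - <<'E'
from h import *
z=np.load("w6.npz");c=cam("wrist",dict(orientation=z["R"],position=z["t"]));p=z["p"]
print([ (b,plane(c,*b[0],110).round(1)) for b in blobs(inr(p,0,5,150,60)|inr(p,173,180,150,60),10)])
s=ctrl.state(); print(s["ft_force"].round(1))
p,d=ctrl.capture("scene");cv2.imwrite("pics/s6.png",cv2.resize(p[100:300,150:400,::-1],(750,600),interpolation=cv2.INTER_CUBIC))
E
```

```text
17.9 [ 494.6 -142.8   88.7] [ 0.183  0.983 -0.   ]
[((array([431.1, 162.1]), 3609, [394, 132, 75, 62]), array([467.6, -57.6, 110. ])), ((array([275.2, 329.6]), 120, [270, 323, 11, 16]), array([ 543.2, -143.2,  110. ])), ((array([  3.3, 331.2]), 19, [0, 330, 7, 4]), array([ 517.6, -286. ,  110. ])), ((array([ 17.9, 335.7]), 59, [8, 331, 20, 11]), array([ 521.7, -279.4,  110. ])), ((array([ 31.6, 344.1]), 28, [27, 340, 11, 10]), array([ 528.1, -274.1,  110. ])), ((array([  7.8, 347.7]), 66, [1, 343, 15, 11]), array([ 527.9, -287.6,  110. ]))]
[-0.2 -0.2  0.1]
```

View pics/w6.png

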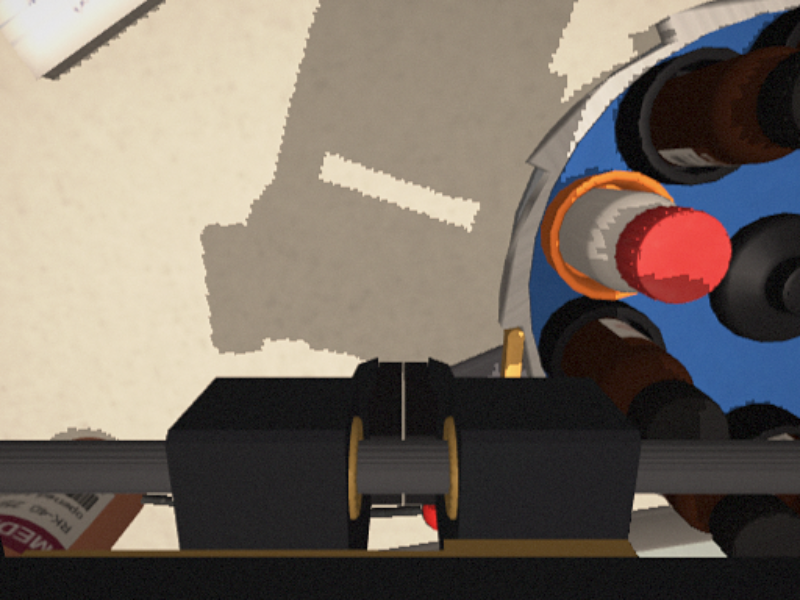

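The post (red at (430,515)) lies on the wall side of the fingers, so it was not carried. I need to see why.

View pics/s6.png

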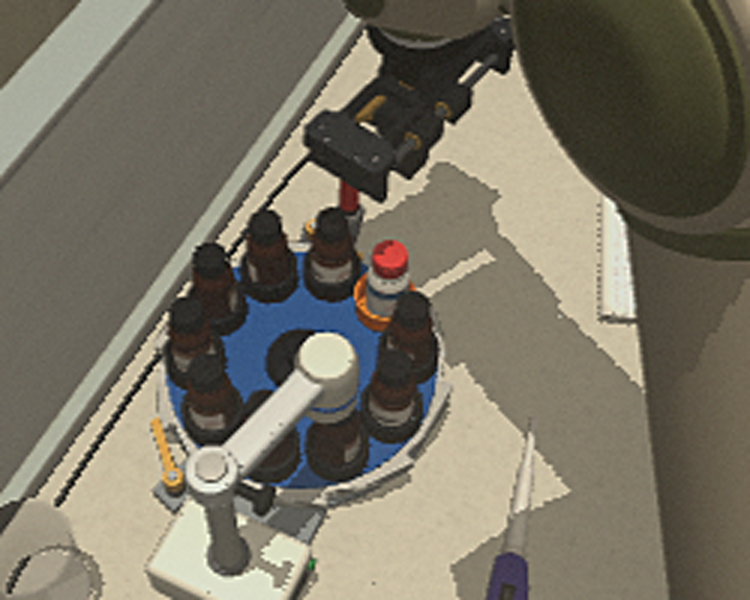

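```bash
python3 -m crank '[[0,0,-3,0],[0,0,-6,3],[0,0,-8,12],[0.2,0.8,-8,22],[0.4,1.6,-8,32],[0.6,2.4,-8,42],[0.8,3.2,-8,52],[0.93,3.78,-8,62],[0.93,3.78,-8,69.6],[0.93,3.78,-8,69.6]]' 6.0 20; python3 arc.py 165 -80.2; python3 look.py w7
python3 - <<'E'
from h import *
z=np.load("w7.npz");c=cam("wrist",dict(orientation=z["R"],position=z["t"]));p,d=z["p"],z["d"]; X=cloud(c,d)
r=inr(p,0,5,150,60)|inr(p,173,180,150,60)
for b in blobs(r,30):
    q=plane(c,*b[0],110); print(b,q.round(1),"tool",((q-z["t"])@z["R"]).round(1))
E
```

```text
time_s: 19.25
position: [534.4, -140.4, 168.6]
orientation: [[0.984, 0.176, -0.0], [0.176, -0.984, 0.0], [-0.0, -0.0, -1.0]]
ft_force: [0.4, -0.2, -0.4]
finger_gap: 0.679
r 165.0 th -79.88 psi 10.1 z 168.6 f [ 0.4 -0.2 -0.4] t 19.25
-80.2 [-0.09, 0.0, 0, np.float64(0.3)]
19.25 [ 534.4 -140.4  168.6] [ 0.984  0.176 -0.   ]
(array([181.4,  63.5]), 1638, [159, 40, 46, 47]) [469.1 -56.3 110. ] tool [-49.4 -94.3  58.6]
(array([270.4, 190.3]), 696, [260, 170, 24, 40]) [ 542.8 -130.5  110. ] tool [10.  -8.2 58.6]
```

View pics/w7.png

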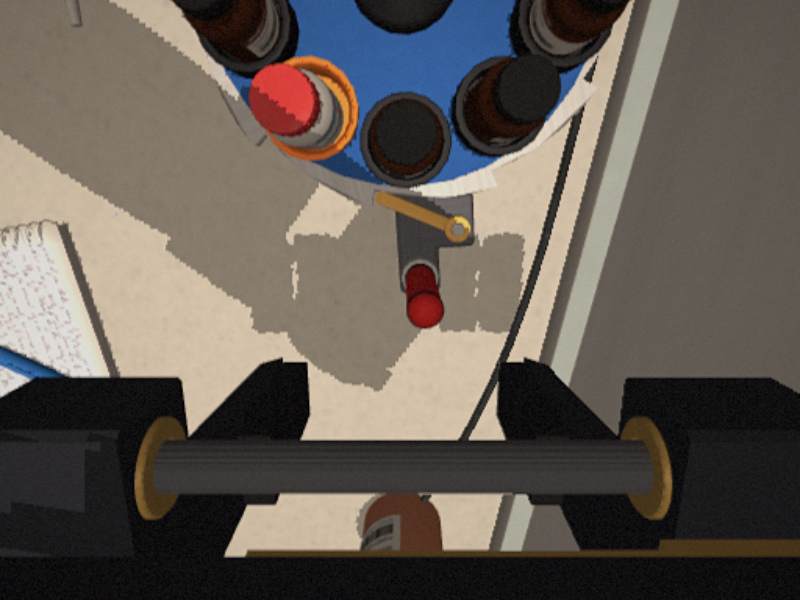

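Post top at (425,308): between the fingers, about 11 mm toward the rear finger (right). Descending to straddle it, then a slow first push.

```bash
python3 -m crank '[[0,-0.1,1,0],[0,-0.2,2,0],[0,-0.2,3.2,0],[0,-0.2,4.5,0],[0,-0.2,5.7,0],[0,-0.2,6.8,0],[0,-0.2,7.6,0],[0,-0.2,8,0],[0,-0.2,8,0],[0,-0.2,8,0]]'; python3 arc.py 163.5 -83 -85 -87 -90 -93 -96 -100 -104 -108 -112 -116 -120 -123 -125 -126
```

```text
time_s: 20.55
position: [534.2, -138.5, 89.0]
orientation: [[0.985, 0.174, 0.001], [0.174, -0.985, -0.0], [0.001, 0.0, -1.0]]
ft_force: [0.2, -0.5, 0.7]
finger_gap: 0.686
r 163.0 th -79.84 psi 10.0 z 89.0 f [ 0.2 -0.5  0.7] t 20.55
-83.0 [-0.9, 0.02, 0, np.float64(3.2)]
-85.0 [-1.47, -0.02, 0, np.float64(5.2)]
-87.0 [-2.04, -0.08, 0, np.float64(7.2)]
-90.0 [-2.89, -0.2, 0, np.float64(10.2)]
-93.0 [-3.72, -0.37, 0, np.float64(13.2)]
-96.0 [-4.55, -0.59, 0, np.float64(16.2)]
-100.0 [-5.64, -0.94, 0, np.float64(20.2)]
-104.0 [-6.7, -1.37, 0, np.float64(24.2)]
-108.0 [-7.72, -1.87, 0, np.float64(28.2)]
-112.0 [-8.71, -2.44, 0, np.float64(32.2)]
-116.0 [-9.65, -3.08, 0, np.float64(36.2)]
-120.0 [-10.55, -3.79, 0, np.float64(40.2)]
-123.0 [-11.19, -4.35, 0, np.float64(43.2)]
-125.0 [-11.6, -4.75, 0, np.float64(45.2)]
-126.0 [-11.8, -4.95, 0, np.float64(46.2)]
```

```bash
python3 -m crank '[[-0.4,0,0,1.5],[-0.9,0,0,3.2],[-1.47,0,0,5.2],[-2.04,-0.08,0,7.2],[-2.89,-0.2,0,10.2],[-3.72,-0.37,0,13.2],[-4.55,-0.59,0,16.2],[-5.1,-0.75,0,18.2],[-5.64,-0.94,0,20.2],[-5.64,-0.94,0,20.2]]'; python3 arc.py 163.5 -103 -107 -111 -115 -118 -120 -122 -123 -124 -125 -126
python3 - <<'E'
from h import *
s=ctrl.state();p,d=ctrl.capture("wrist");c=cam("wrist",s)
for b in blobs(inr(p,0,5,150,60)|inr(p,173,180,150,60),30):
    q=plane(c,*b[0],110); print(b,q.round(1),"tool",((q-s["position"])@s["orientation"]).round(1))
E
```

```text
time_s: 21.8
position: [476.5, -138.9, 88.6]
orientation: [[0.984, -0.177, -0.0], [-0.177, -0.984, 0.0], [-0.0, -0.0, -1.0]]
ft_force: [0.1, 0.4, 0.2]
finger_gap: 0.68
r 163.5 th -100.18 psi -10.2 z 88.6 f [0.1 0.4 0.2] t 21.8
-103.0 [-0.81, -0.02, 0, np.float64(2.8)]
-107.0 [-1.94, -0.11, 0, np.float64(6.8)]
-111.0 [-3.07, -0.29, 0, np.float64(10.8)]
-115.0 [-4.18, -0.54, 0, np.float64(14.8)]
-118.0 [-5.0, -0.78, 0, np.float64(17.8)]
-120.0 [-5.54, -0.96, 0, np.float64(19.8)]
-122.0 [-6.08, -1.17, 0, np.float64(21.8)]
-123.0 [-6.34, -1.28, 0, np.float64(22.8)]
-124.0 [-6.6, -1.39, 0, np.float64(23.8)]
-125.0 [-6.86, -1.51, 0, np.float64(24.8)]
-126.0 [-7.12, -1.63, 0, np.float64(25.8)]
(array([202.8,  74.1]), 3668, [170, 40, 67, 69]) [468.7 -56.  110. ] tool [-22.4 -80.3 -21.3]
(array([362.3, 193.9]), 1213, [340, 174, 54, 49]) [ 531.  -121.1  110. ] tool [ 50.5 -27.2 -21.4]
(array([391.8, 218. ]), 911, [375, 202, 35, 33]) [ 543.9 -135.6  110. ] tool [ 65.7 -15.2 -21.4]
```

The rear finger went over the post, so the physical fingertips must be higher than I assumed. This also fits the bottle grip gap of 27 mm, which matches the cap rather than the body. I'll measure the fingers in the depth image.

Run:
```python
from h import *
for k in("w7","w5","w6"):
    z=np.load(k+".npz");c=cam("wrist",dict(orientation=z["R"],position=z["t"]));p,d=z["p"],z["d"];T=(cloud(c,d)-z["t"])@z["R"]
    m=(d>0)&(d<230)&(hsv(p)[...,2]<70)
    t=T[m]; print(k,"zmax",np.percentile(t[:,2],[50,90,98,99.8]).round(1))
    for v in range(232,330,12):
        row=[(u,T[v,u].round(0).astype(int).tolist()) for u in (170,185,195,325,335,350)] if k!="w6" else [(u,T[v,u].round(0).astype(int).tolist()) for u in (235,245,265,275)]
        print(v,row)
from workcell import ctrl
print(ctrl.finger_overhang,[a for a in dir(ctrl) if a[0]!="_"])
```

```text
w7 zmax [-103.1  -22.5   73.4   85.6]
232 [(170, [-40, -9, -25]), (185, [-34, -8, -21]), (195, [-30, -8, -20]), (325, [34, -8, -21]), (335, [38, -9, -23]), (350, [93, 53, 131])]
244 [(170, [-37, -9, -39]), (185, [-31, -8, -35]), (195, [-29, -3, -24]), (325, [31, -8, -36]), (335, [36, -8, -35]), (350, [41, -10, -40])]
256 [(170, [-35, -8, -48]), (185, [-30, -6, -43]), (195, [-29, 3, -26]), (325, [31, -3, -37]), (335, [33, -7, -46]), (350, [39, -8, -48])]
268 [(170, [-32, -8, -58]), (185, [-30, -1, -45]), (195, [-29, 8, -28]), (325, [31, 2, -39]), (335, [33, -3, -49]), (350, [36, -9, -59])]
280 [(170, [-30, -7, -66]), (185, [-30, 4, -45]), (195, [-72, 127, 167]), (325, [31, 8, -40]), (335, [32, 1, -51]), (350, [34, -8, -66])]
292 [(170, [-19, -25, -102]), (185, [-16, -25, -102]), (195, [-13, -25, -101]), (325, [17, -25, -101]), (335, [19, -25, -101]), (350, [22, -25, -102])]
304 [(170, [-19, -22, -102]), (185, [-16, -22, -102]), (195, [-13, -23, -102]), (325, [17, -23, -103]), (335, [19, -23, -103]), (350, [22, -23, -103])]
316 [(170, [-20, -18, -101]), (185, [-16, -18, -100]), (195, [
[... 1859 characters left out ...]
[4, -8, -47]), (275, [8, -8, -47])]
268 [(235, [-7, -10, -61]), (245, [-4, -8, -57]), (265, [4, -8, -58]), (275, [8, -8, -58])]
280 [(235, [-7, -9, -69]), (245, [-3, -7, -65]), (265, [4, -8, -67]), (275, [7, -8, -66])]
292 [(235, [-4, -25, -102]), (245, [-2, -25, -101]), (265, [3, -24, -100]), (275, [5, -25, -102])]
304 [(235, [-4, -23, -103]), (245, [-2, -22, -102]), (265, [3, -23, -103]), (275, [5, -23, -103])]
316 [(235, [-4, -18, -101]), (245, [-2, -19, -101]), (265, [3, -18, -100]), (275, [5, -18, -100])]
328 [(235, [-7, 6, -74]), (245, [-10, 125, 80]), (265, [8, 126, 81]), (275, [10, 47, -20])]
19.0 ['PlanningError', 'camera_params', 'capture', 'finger_overhang', 'finish_job', 'state']
```

Confirmed: the fingertips sit at tool z of about -20 mm, 39 mm higher than declared. So I'll command the TCP 39 mm lower for the lever.

```bash
python3 -m crank '[[0,0,-1,0],[0,0,-2.5,0],[1,-0.2,-2.5,-4],[2.5,-0.5,-2.5,-9],[4,-0.8,-2.5,-15],[5.2,-1,-2.5,-19],[5.66,-1.02,-2.5,-20.2],[5.66,-1.02,-2.5,-20.2],[5.66,-1.02,-2.5,-20.2],[5.66,-1.02,-2,-20.2]]'; python3 -m crank '[[0,0,0.5,0],[0,0,1.5,0],[0,0,2.5,0],[0,0,3.5,0],[0,0,4.5,0],[0,0,5.2,0],[0,0,5.7,0],[0,0,5.9,0],[0,0,5.9,0],[0,0,5.9,0]]'; python3 arc.py 163.5 -83 -85 -87 -90 -93 -96 -100 -104 -108
```

```text
time_s: 23.1
position: [534.3, -139.0, 108.9]
orientation: [[0.985, 0.174, 0.001], [0.174, -0.985, -0.0], [0.001, 0.0, -1.0]]
ft_force: [0.4, 0.0, -0.5]
finger_gap: 0.682
time_s: 24.35
position: [534.5, -139.0, 49.9]
orientation: [[0.985, 0.174, 0.0], [0.174, -0.985, -0.0], [0.0, 0.0, -1.0]]
ft_force: [-0.8, -0.0, 0.1]
finger_gap: 0.678
r 163.6 th -79.77 psi 10.0 z 49.9 f [-0.8 -0.   0.1] t 24.35
-83.0 [-0.92, -0.03, 0, np.float64(3.2)]
-85.0 [-1.49, -0.07, 0, np.float64(5.2)]
-87.0 [-2.06, -0.13, 0, np.float64(7.2)]
-90.0 [-2.91, -0.26, 0, np.float64(10.2)]
-93.0 [-3.74, -0.43, 0, np.float64(13.2)]
-96.0 [-4.57, -0.64, 0, np.float64(16.2)]
-100.0 [-5.66, -1.0, 0, np.float64(20.2)]
-104.0 [-6.72, -1.43, 0, np.float64(24.2)]
-108.0 [-7.74, -1.93, 0, np.float64(28.2)]
```

```bash
python3 -m crank '[[-0.5,0,0,1.8],[-0.92,-0.03,0,3.2],[-1.49,-0.07,0,5.2],[-2.06,-0.13,0,7.2],[-2.91,-0.26,0,10.2],[-3.74,-0.43,0,13.2],[-4.57,-0.64,0,16.2],[-5.66,-1,0,20.2],[-6.72,-1.43,0,24.2],[-7.74,-1.93,0,28.2]]'; python3 arc.py 163.5  -112 -116 -119 -121 -122.5 -123.5 -124 -124.5 -125 -126
```

```text
time_s: 25.6
position: [455.4, -133.6, 49.8]
orientation: [[0.949, -0.316, 0.003], [-0.316, -0.949, -0.001], [0.003, -0.0, -1.0]]
ft_force: [8.7, 1.4, -4.0]
finger_gap: 0.679
r 163.4 th -107.81 psi -18.4 z 49.8 f [ 8.7  1.4 -4. ] t 25.6
-112.0 [-1.19, -0.02, 0, np.float64(4.2)]
-116.0 [-2.33, -0.14, 0, np.float64(8.2)]
-119.0 [-3.18, -0.27, 0, np.float64(11.2)]
-121.0 [-3.73, -0.39, 0, np.float64(13.2)]
-122.5 [-4.15, -0.48, 0, np.float64(14.7)]
-123.5 [-4.43, -0.56, 0, np.float64(15.7)]
-124.0 [-4.56, -0.59, 0, np.float64(16.2)]
-124.5 [-4.7, -0.63, 0, np.float64(16.7)]
-125.0 [-4.84, -0.67, 0, np.float64(17.2)]
-126.0 [-5.11, -0.76, 0, np.float64(18.2)]
```

```bash
python3 -m crank '[[-0.6,-0.01,0,2.1],[-1.19,-0.02,0,4.2],[-1.76,-0.08,0,6.2],[-2.33,-0.14,0,8.2],[-2.75,-0.2,0,9.7],[-3.18,-0.27,0,11.2],[-3.73,-0.39,0,13.2],[-4.15,-0.48,0,14.7],[-4.43,-0.56,0,15.7],[-4.43,-0.56,0,15.7]]'; python3 arc.py 163.5  -124 -124.5 -125 -125.5 -126 -126.5
cat > chk.py <<'E'
from h import *
A=np.array([505.4,22]); s=ctrl.state();p,d=ctrl.capture("wrist");c=cam("wrist",s);X=cloud(c,d)
red=inr(p,0,5,150,60)|inr(p,173,180,150,60)
for b in blobs(red,30):
    for zz in (110,112):
        l=np.zeros_like(red);x,y,w,h=b[2];l[y:y+h,x:x+w]=1;l&=red&(abs(X[...,2]-zz)<5)
        if l.sum()<20: continue
        v,u=np.argwhere(l).mean(0);q=plane(c,u,v,zz);e=q[:2]-A
        print("red z",zz,q[:2].round(1),"n",l.sum(),"r",np.hypot(*e).round(1),"ang",np.degrees(np.arctan2(e[1],e[0])).round(2),"tool",((q-s["position"])@s["orientation"]).round(1))
E
python3 chk.py
```

```text
time_s: 26.85
position: [415.2, -114.8, 50.0]
orientation: [[0.829, -0.559, 0.003], [-0.559, -0.829, -0.002], [0.003, -0.0, -1.0]]
ft_force: [5.9, -1.3, -2.0]
finger_gap: 0.682
r 163.9 th -123.38 psi -34.0 z 50.0 f [ 5.9 -1.3 -2. ] t 26.85
-124.0 [-0.18, -0.04, 0, np.float64(0.6)]
-124.5 [-0.32, -0.04, 0, np.float64(1.1)]
-125.0 [-0.46, -0.04, 0, np.float64(1.6)]
-125.5 [-0.61, -0.04, 0, np.float64(2.1)]
-126.0 [-0.75, -0.05, 0, np.float64(2.6)]
-126.5 [-0.89, -0.05, 0, np.float64(3.1)]
red z 110 [427.1 -17.4] n 6888 r 87.6 ang -153.29 tool [-44.4 -87.5 -60.1]
red z 112 [427.5 -18. ] n 6781 r 87.6 ang -152.85 tool [-43.8 -87.2 -62.1]
red z 110 [ 438.1 -119. ] n 385 r 156.3 ang -115.51 tool [ 21.5  -9.3 -59.9]
red z 112 [ 438.3 -118.4] n 283 r 155.6 ang -115.53 tool [ 21.4 -10.  -61.9]
red z 110 [ 437.5 -120.6] n 711 r 158.0 ang -115.46 tool [ 21.9  -7.7 -59.9]
red z 112 [ 437.6 -119.9] n 579 r 157.3 ang -115.52 tool [ 21.7  -8.3 -61.9]
```

```bash
python3 -m crank '[[-0.1,-0.02,0,0.3],[-0.18,-0.04,0,0.6],[-0.25,-0.04,0,0.9],[-0.32,-0.04,0,1.1],[-0.4,-0.04,0,1.4],[-0.46,-0.04,0,1.6],[-0.53,-0.04,0,1.9],[-0.61,-0.04,0,2.1],[-0.61,-0.04,0,2.1],[-0.61,-0.04,0,2.1]]'; python3 arc.py 163.5; python3 chk.py|grep "z 110"
```

```text
time_s: 28.15
position: [410.5, -111.5, 50.0]
orientation: [[0.808, -0.589, 0.003], [-0.589, -0.808, -0.002], [0.004, -0.0, -1.0]]
ft_force: [4.5, -4.0, -3.1]
finger_gap: 0.676
r 163.8 th -125.42 psi -36.1 z 50.0 f [ 4.5 -4.  -3.1] t 28.15
red z 110 [425.8 -14.5] n 6949 r 87.6 ang -155.35 tool [-44.4 -87.5 -60.1]
red z 110 [ 433.1 -116.4] n 370 r 156.2 ang -117.59 tool [ 21.4  -9.3 -59.9]
red z 110 [ 432.5 -118.1] n 704 r 157.9 ang -117.49 tool [ 21.9  -7.7 -59.9]
```

```bash
python3 -m crank '[[-0.05,0,0,0.2],[-0.1,0,0,0.3],[-0.14,0,0,0.5],[-0.18,0,0,0.6],[-0.22,0,0,0.8],[-0.26,0,0,0.9],[-0.3,0,0,1],[-0.35,0,0,1.2],[-0.35,0,0,1.2],[-0.35,0,0,1.2]]'; python3 arc.py 163.5 -123 -119 -115 -110 -105 -100 -95 -91 -88 -85 -83 -81 -80; python3 chk.py|grep "z 110"
```

```text
time_s: 29.45
position: [408.6, -110.0, 50.1]
orientation: [[0.796, -0.606, 0.005], [-0.606, -0.796, -0.003], [0.006, -0.001, -1.0]]
ft_force: [11.1, -5.9, -9.4]
finger_gap: 0.681
r 163.7 th -126.27 psi -37.3 z 50.1 f [11.1 -5.9 -9.4] t 29.45
-123.0 [0.93, -0.06, 0, np.float64(-3.3)]
-119.0 [2.07, -0.19, 0, np.float64(-7.3)]
-115.0 [3.19, -0.39, 0, np.float64(-11.3)]
-110.0 [4.57, -0.75, 0, np.float64(-16.3)]
-105.0 [5.91, -1.23, 0, np.float64(-21.3)]
-100.0 [7.2, -1.83, 0, np.float64(-26.3)]
-95.0 [8.44, -2.54, 0, np.float64(-31.3)]
-91.0 [9.39, -3.18, 0, np.float64(-35.3)]
-88.0 [10.06, -3.71, 0, np.float64(-38.3)]
-85.0 [10.71, -4.27, 0, np.float64(-41.3)]
-83.0 [11.13, -4.66, 0, np.float64(-43.3)]
-81.0 [11.53, -5.06, 0, np.float64(-45.3)]
-80.0 [11.72, -5.27, 0, np.float64(-46.3)]
red z 110 [425.4 -13.2] n 7054 r 87.4 ang -156.22 tool [-44.8 -87.2 -60.1]
red z 110 [ 431.1 -115.4] n 381 r 156.2 ang -118.39 tool [ 21.6  -9.3 -59.8]
red z 110 [ 430.5 -117.1] n 713 r 158.0 ang -118.31 tool [ 22.1  -7.7 -59.8]
```

```bash
python3 -m crank '[[0.93,-0.06,0,-3.3],[2.07,-0.19,0,-7.3],[3.19,-0.39,0,-11.3],[4.57,-0.75,0,-16.3],[5.91,-1.23,0,-21.3],[7.2,-1.83,0,-26.3],[8.44,-2.54,0,-31.3],[9.39,-3.18,0,-35.3],[10.71,-4.27,0,-41.3],[11.72,-5.27,0,-46.3]]'; python3 arc.py 163.5 -80 -84 -88 -92 -96 -101 -106 -110 -114 -117; python3 chk.py|grep "z 110"
```

```text
time_s: 30.75
position: [532.2, -137.4, 49.7]
orientation: [[0.987, 0.16, 0.0], [0.16, -0.987, -0.0], [0.0, 0.0, -1.0]]
ft_force: [-0.7, 0.1, -0.1]
finger_gap: 0.679
r 161.7 th -80.44 psi 9.2 z 49.7 f [-0.7  0.1 -0.1] t 30.75
-80.0 [0.13, 0.18, 0, np.float64(-0.4)]
-84.0 [-1.01, 0.16, 0, np.float64(3.6)]
-88.0 [-2.15, 0.05, 0, np.float64(7.6)]
-92.0 [-3.28, -0.13, 0, np.float64(11.6)]
-96.0 [-4.39, -0.39, 0, np.float64(15.6)]
-101.0 [-5.75, -0.82, 0, np.float64(20.6)]
-106.0 [-7.06, -1.38, 0, np.float64(25.6)]
-110.0 [-8.08, -1.9, 0, np.float64(29.6)]
-114.0 [-9.05, -2.49, 0, np.float64(33.6)]
-117.0 [-9.76, -2.98, 0, np.float64(36.6)]
red z 110 [ 543.5 -128.8] n 236 r 155.6 ang -75.83 tool [ 12.5  -6.6 -60.3]
red z 110 [ 543.6 -129.8] n 395 r 156.5 ang -75.86 tool [ 12.5  -5.7 -60.3]
```

```bash
python3 -m crank '[[-0.5,0.16,0,1.8],[-1.2,0.14,0,4.3],[-2.15,0.05,0,7.6],[-3.28,-0.13,0,11.6],[-4.39,-0.39,0,15.6],[-5.75,-0.82,0,20.6],[-7.06,-1.38,0,25.6],[-8.08,-1.9,0,29.6],[-9.05,-2.49,0,33.6],[-9.76,-2.98,0,36.6]]'; python3 arc.py 163.5 -118.5 -120 -121.5 -123 -124 -125 -125.5 -126 -126.5; python3 chk.py|grep "z 110"
```

```text
time_s: 32.05
position: [431.0, -123.8, 50.0]
orientation: [[0.885, -0.466, 0.003], [-0.466, -0.885, -0.001], [0.004, -0.0, -1.0]]
ft_force: [8.2, -0.7, -5.3]
finger_gap: 0.679
r 163.7 th -117.03 psi -27.8 z 50.0 f [ 8.2 -0.7 -5.3] t 32.05
-118.5 [-0.42, -0.02, 0, np.float64(1.5)]
-120.0 [-0.85, -0.03, 0, np.float64(3.0)]
-121.5 [-1.28, -0.05, 0, np.float64(4.5)]
-123.0 [-1.7, -0.09, 0, np.float64(6.0)]
-124.0 [-1.99, -0.12, 0, np.float64(7.0)]
-125.0 [-2.27, -0.15, 0, np.float64(8.0)]
-125.5 [-2.41, -0.17, 0, np.float64(8.5)]
-126.0 [-2.55, -0.19, 0, np.float64(9.0)]
-126.5 [-2.69, -0.21, 0, np.float64(9.5)]
red z 110 [ 454.  -125.5] n 379 r 156.2 ang -109.22 tool [ 21.3  -9.2 -59.9]
red z 110 [ 453.7 -127.3] n 716 r 158.0 ang -109.1 tool [ 21.9  -7.6 -59.9]
```

```bash
python3 -m crank '[[-0.42,-0.02,0,1.5],[-0.85,-0.03,0,3],[-1.28,-0.05,0,4.5],[-1.7,-0.09,0,6],[-1.99,-0.12,0,7],[-2.27,-0.15,0,8],[-2.41,-0.17,0,8.5],[-2.55,-0.19,0,9],[-2.66,-0.21,0,9.4],[-2.66,-0.21,0,9.4]]'; python3 arc.py 163.5 -123 -119 -115 -110 -105 -100 -95 -91 -85 -80; python3 chk.py|grep "z 110"
python3 - <<'E'
from h import *
p,d=ctrl.capture("scene");c=cam("scene");X=cloud(c,d)
red=(inr(p,0,5,150,80)|inr(p,173,180,150,80))
print([(b[0],b[1],plane(c,*b[0],108).round(1)) for b in blobs(red,20)])
E
```

```text
time_s: 33.35
position: [408.8, -110.2, 50.1]
orientation: [[0.798, -0.603, 0.004], [-0.603, -0.798, -0.002], [0.004, -0.0, -1.0]]
ft_force: [7.8, -3.8, -4.6]
finger_gap: 0.68
r 163.7 th -126.16 psi -37.1 z 50.1 f [ 7.8 -3.8 -4.6] t 33.35
-123.0 [0.9, -0.06, 0, np.float64(-3.2)]
-119.0 [2.04, -0.18, 0, np.float64(-7.2)]
-115.0 [3.16, -0.38, 0, np.float64(-11.2)]
-110.0 [4.54, -0.74, 0, np.float64(-16.2)]
-105.0 [5.88, -1.22, 0, np.float64(-21.2)]
-100.0 [7.18, -1.82, 0, np.float64(-26.2)]
-95.0 [8.42, -2.52, 0, np.float64(-31.2)]
-91.0 [9.37, -3.16, 0, np.float64(-35.2)]
-85.0 [10.69, -4.24, 0, np.float64(-41.2)]
-80.0 [11.71, -5.24, 0, np.float64(-46.2)]
red z 110 [ 431.4 -115.5] n 376 r 156.2 ang -118.29 tool [ 21.5  -9.4 -59.9]
red z 110 [ 430.8 -117.2] n 713 r 157.9 ang -118.19 tool [ 22.   -7.7 -59.9]
[(array([305.1, 183.6]), 77, array([416.1, -85.6, 108. ])), (array([280.1, 226.4]), 130, array([418.3,  44.1, 108. ])), (array([123. , 335.6]), 1393, array([576.9, 386.5, 108. ]))]
```

```bash
python3 -m crank '[[0.9,-0.06,0,-3.2],[2.04,-0.18,0,-7.2],[3.16,-0.38,0,-11.2],[4.54,-0.74,0,-16.2],[5.88,-1.22,0,-21.2],[7.18,-1.82,0,-26.2],[8.42,-2.52,0,-31.2],[9.37,-3.16,0,-35.2],[10.69,-4.24,0,-41.2],[11.71,-5.24,0,-46.2]]'; python3 chk.py|grep "z 110"; python3 -m crank '[[0,0.1,0,0],[0,0.1,0,0],[0,0.1,0,0],[0,0.1,0,0],[0,0.1,0,0],[0,0.1,0,0],[0,0.1,0,0],[0,0.1,0,0],[0,0.1,0,0],[0,0.1,0,0]]'; python3 chk.py|grep "z 110"; python3 arc.py 163.5 -82 -85 -88 -92 -96 -101 -106 -110 -114 -117
python3 - <<'E'
from h import *
c=cam("scene");p,d=ctrl.capture("scene");red=(inr(p,0,5,150,80)|inr(p,173,180,150,80))
print([(b[0],b[1],plane(c,*b[0],108).round(1)) for b in blobs(red,20)])
cv2.imwrite("pics/s8.png",cv2.resize(p[100:300,150:400,::-1],(750,600),interpolation=cv2.INTER_CUBIC))
E
```

```text
time_s: 34.7
position: [533.0, -137.8, 49.8]
orientation: [[0.987, 0.162, -0.0], [0.162, -0.987, -0.0], [-0.0, -0.0, -1.0]]
ft_force: [0.5, -0.2, 0.0]
finger_gap: 0.682
red z 110 [ 543.5 -129. ] n 239 r 155.7 ang -75.85 tool [ 11.7  -7.1 -60.3]
red z 110 [ 543.7 -130.1] n 440 r 156.9 ang -75.87 tool [ 11.8  -5.9 -60.3]
time_s: 36.0
position: [533.5, -138.6, 49.6]
orientation: [[0.987, 0.162, 0.0], [0.162, -0.987, -0.0], [0.0, 0.0, -1.0]]
ft_force: [0.0, -0.1, -0.7]
finger_gap: 0.682
red z 110 [ 543.6 -129.1] n 273 r 155.9 ang -75.81 tool [ 11.5  -7.7 -60.4]
red z 110 [ 543.8 -130.5] n 522 r 157.3 ang -75.86 tool [ 11.5  -6.3 -60.4]
r 163.0 th -80.07 psi 9.3 z 49.6 f [ 0.2 -0.3  0.5] t 36.05
-82.0 [-0.55, 0.05, 0, np.float64(1.9)]
-85.0 [-1.4, 0.0, 0, np.float64(4.9)]
-88.0 [-2.26, -0.08, 0, np.float64(7.9)]
-92.0 [-3.38, -0.27, 0, np.float64(11.9)]
-96.0 [-4.49, -0.53, 0, np.float64(15.9)]
-101.0 [-5.85, -0.97, 0, np.float64(20.9)]
-106.0 [-7.16, -1.52, 0, np.float64(25.9)]
-110.0 [-8.18, -2.05, 0, np.float64(29.9)]
-114.0 [-9.15, -2.64, 0, np.float64(33.9)]
-117.0 [-9.86, -3.13, 0, np.float64(36.9)]
[(array([266.3, 150.6]), 23, array([ 542.2, -133.2,  108. ])), (array([266.5, 161.9]), 74, array([ 525.6, -101.6,  108. ])), (array([280.2, 226.6]), 133, array([417.9,  44.5, 108. ])), (array([123.1, 335.5]), 1383, array([576.8, 386.3, 108. ]))]
```

View pics/s8.png

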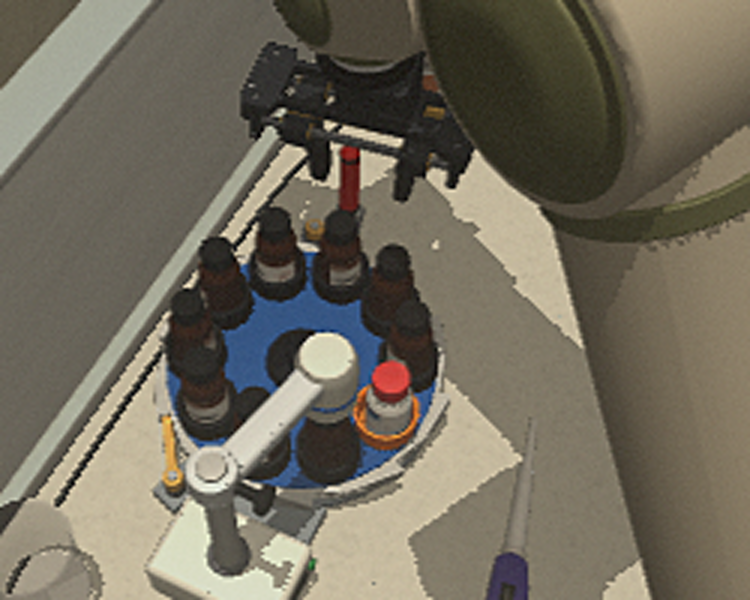

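The bottle at (390,400) is one nest before the vial that stands under the head at (328,440). The post is at rest between the open fingers. Exactly one more stroke is needed.

```bash
python3 -m crank '[[-0.5,0.05,0,1.8],[-1.3,0,0,4.6],[-2.26,-0.08,0,7.9],[-3.38,-0.27,0,11.9],[-4.49,-0.53,0,15.9],[-5.85,-0.97,0,20.9],[-7.16,-1.52,0,25.9],[-8.18,-2.05,0,29.9],[-9.15,-2.64,0,33.9],[-9.86,-3.13,0,36.9]]'; python3 -m crank '[[-0.42,-0.02,0,1.5],[-0.85,-0.03,0,3],[-1.28,-0.05,0,4.5],[-1.7,-0.09,0,6],[-1.99,-0.12,0,7],[-2.27,-0.15,0,8],[-2.41,-0.17,0,8.5],[-2.55,-0.19,0,9],[-2.7,-0.21,0,9.5],[-2.7,-0.21,0,9.5]]'; python3 arc.py 163.5 -123 -119 -115 -110 -105 -100 -95 -91 -85 -80; python3 chk.py|grep "z 110"
```

```text
time_s: 37.35
position: [432.0, -124.3, 49.9]
orientation: [[0.885, -0.466, 0.004], [-0.466, -0.885, -0.002], [0.004, -0.0, -1.0]]
ft_force: [8.5, -1.8, -6.0]
finger_gap: 0.681
time_s: 38.6
position: [409.0, -110.3, 49.9]
orientation: [[0.797, -0.604, 0.003], [-0.604, -0.797, -0.002], [0.004, -0.0, -1.0]]
ft_force: [5.3, -5.4, -5.3]
finger_gap: 0.684
r 163.7 th -126.07 psi -37.2 z 49.9 f [ 5.3 -5.4 -5.3] t 38.6
-123.0 [0.87, -0.06, 0, np.float64(-3.1)]
-119.0 [2.01, -0.18, 0, np.float64(-7.1)]
-115.0 [3.13, -0.39, 0, np.float64(-11.1)]
-110.0 [4.51, -0.75, 0, np.float64(-16.1)]
-105.0 [5.86, -1.23, 0, np.float64(-21.1)]
-100.0 [7.15, -1.82, 0, np.float64(-26.1)]
-95.0 [8.39, -2.53, 0, np.float64(-31.1)]
-91.0 [9.34, -3.17, 0, np.float64(-35.1)]
-85.0 [10.66, -4.25, 0, np.float64(-41.1)]
-80.0 [11.68, -5.25, 0, np.float64(-46.1)]
red z 110 [ 431.5 -115.8] n 415 r 156.4 ang -118.19 tool [ 21.5  -9.2 -60. ]
red z 110 [ 431.  -117.2] n 703 r 157.9 ang -118.12 tool [ 21.9  -7.8 -60. ]
```

```bash
python3 -m crank '[[-0.03,0,0,0.1],[-0.06,0,0,0.2],[-0.09,0,0,0.3],[-0.12,0,0,0.4],[-0.15,0,0,0.5],[-0.18,0,0,0.6],[-0.18,0,0,0.6],[-0.18,0,0,0.6],[-0.18,0,0,0.6],[-0.18,0,0,0.6]]'; python3 chk.py|grep "z 110"; python3 arc.py 163.5 -123 -119 -115 -110 -105 -100 -95 -91 -85 -80
```

```text
time_s: 39.9
position: [408.6, -109.8, 50.0]
orientation: [[0.79, -0.612, 0.005], [-0.612, -0.79, -0.003], [0.006, -0.001, -1.0]]
ft_force: [10.2, -6.9, -9.1]
finger_gap: 0.683
red z 110 [ 431.2 -115.5] n 384 r 156.2 ang -118.37 tool [ 21.6  -9.4 -59.8]
red z 110 [ 430.5 -117.1] n 716 r 157.9 ang -118.29 tool [ 22.1  -7.7 -59.8]
r 163.5 th -126.28 psi -37.8 z 50.0 f [10.  -7.8 -9.7] t 39.95
-123.0 [0.93, -0.06, 0, np.float64(-3.3)]
-119.0 [2.07, -0.19, 0, np.float64(-7.3)]
-115.0 [3.19, -0.4, 0, np.float64(-11.3)]
-110.0 [4.56, -0.78, 0, np.float64(-16.3)]
-105.0 [5.9, -1.27, 0, np.float64(-21.3)]
-100.0 [7.19, -1.88, 0, np.float64(-26.3)]
-95.0 [8.42, -2.6, 0, np.float64(-31.3)]
-91.0 [9.36, -3.25, 0, np.float64(-35.3)]
-85.0 [10.68, -4.35, 0, np.float64(-41.3)]
-80.0 [11.68, -5.36, 0, np.float64(-46.3)]
```

At the stop. Now return the lever, then lift off and check.

```bash
python3 -m crank '[[0.93,-0.06,0,-3.3],[2.07,-0.19,0,-7.3],[3.19,-0.4,0,-11.3],[4.56,-0.78,0,-16.3],[5.9,-1.27,0,-21.3],[7.19,-1.88,0,-26.3],[8.42,-2.6,0,-31.3],[9.36,-3.25,0,-35.3],[10.68,-4.3,0,-41.3],[11.75,-5.3,0,-46.3]]'; python3 chk.py|grep "z 110"; python3 -m crank '[[0,0,0,0],[0,0,0,0],[0,0,-1,0],[0,0,-2.5,0],[0,0,-4,0],[0,0,-6,0],[0,0,-8,0],[0,0,-10,0],[0,0,-12,0],[0,0,-14,0]]';  python3 -m crank '[[-0.5,0,0,0],[-1.5,0,0,0],[-3,0,0,0],[-5,0,0,0],[-7,0,-1,0],[-9,0,-2,0],[-10,0,-3,0],[-10,0,-4,0],[-10,0,-4,0],[-10,0,-4,0]]'; python3 chk.py
python3 - <<'E'
from h import *
c=cam("scene");p,d=ctrl.capture("scene");red=(inr(p,0,5,150,80)|inr(p,173,180,150,80))
print([(b[0],b[1]) for b in blobs(red,5)])
a=cv2.resize(p[100:300,150:400,::-1],(500,400),interpolation=cv2.INTER_CUBIC)
c=cam("top");t,dt=ctrl.capture("top");np.savez("top9.npz",p=t,d=dt)
X=cloud(c,dt);m=(X[...,2]>108)&(X[...,2]<124)&(dt>0)&(X[...,0]>380)&(X[...,0]<640)&(X[...,1]>-80)&(X[...,1]<130)
A=np.array([503.2,25]); V=[(b[1],plane(c,*b[0],118)[:2]) for b in blobs(m,55)]
from scipy.optimize import least_squares
W=np.array([v for _,v in V]); A=least_squares(lambda q:np.hypot(*(W-q).T)-85,A,loss="soft_l1",f_scale=2).x
ang=np.degrees(np.arctan2(W[:,1]-A[1],W[:,0]-A[0])); print("top axis",A.round(1),"vial angles",ang.round(1),"mod36",(ang%36).round(1))
h=plane(c,214,202.2,190)[:2]-A; print("head angle",np.degrees(np.arctan2(h[1],h[0])).round(1),"mod36",(np.degrees(np.arctan2(h[1],h[0]))%36).round(1),"r",np.hypot(*h).round(1))
cv2.imwrite("pics/fin.png",np.hstack([a,cv2.resize(t[120:240,180:270,::-1],(300,400),interpolation=cv2.INTER_CUBIC)]))
E
```

```text
time_s: 41.2
position: [532.5, -138.2, 49.7]
orientation: [[0.988, 0.152, 0.0], [0.152, -0.988, -0.0], [0.0, 0.0, -1.0]]
ft_force: [0.5, 0.5, -0.3]
finger_gap: 0.682
red z 110 [ 543.5 -129.1] n 272 r 155.9 ang -75.84 tool [ 12.3  -7.2 -60.3]
red z 110 [ 543.7 -130.3] n 480 r 157.1 ang -75.87 tool [ 12.4  -6.1 -60.3]
time_s: 42.5
position: [532.1, -138.0, 191.4]
orientation: [[0.989, 0.15, 0.001], [0.15, -0.989, -0.0], [0.001, 0.001, -1.0]]
ft_force: [0.4, 1.0, 0.4]
finger_gap: 0.682
time_s: 43.75
position: [433.5, -152.9, 229.2]
orientation: [[0.989, 0.15, -0.001], [0.15, -0.989, 0.0], [-0.0, -0.001, -1.0]]
ft_force: [0.4, -0.8, 0.1]
finger_gap: 0.681
red z 110 [ 538.7 -135.7] n 73 r 161.1 ang -78.08 tool [106.7  -1.2 119.1]
red z 112 [ 538.4 -135.5] n 56 r 161.0 ang -78.15 tool [106.5  -1.3 117.1]
red z 110 [ 543.6 -136.6] n 264 r 163.1 ang -76.46 tool [111.4   0.5 119.1]
red z 112 [ 543.3 -136.7] n 232 r 163.1 ang -76.58 tool [111.1   0.5 117.1]
[(array([266. , 150.5]), 28), (array([266.1, 162.3]), 65), (array([259.1, 242.2]), 37), (array([123.1, 335.6]), 1390)]
top axis [504.2  25. ] vial angles [ -11.9   23.7  -48.2   60.1  -84.5   96.3 -120.3 -156.3  167.9] mod36 [24.1 23.7 23.8 24.1 23.5 24.3 23.7 23.7 23.9]
head angle 132.8 mod36 24.8 r 83.4
```

Run:
```python
from h import *
c=cam("scene");a=np.radians(131.9)
for A in([504.2,25],[505.4,22]): print(np.round(proj(c,[A[0]+85*np.cos(a),A[1]+85*np.sin(a),105]),1))
p,d=ctrl.capture("scene");r=inr(p,0,5,150,80)|inr(p,173,180,150,80);print([b for b in blobs(r,20)]); o=inr(p,8,20,170,80)[200:280,200:330];print([b for b in blobs(o,10)])
z=np.load("scene0.npz");print("bystander diff", [int((np.abs(p[s].astype(int)-z["p"][s]).sum(-1)>60).sum()) for s in (np.s_[260:312,138:185],np.s_[80:132,278:304])])
```

```text
[258.9 237.6]
[259.1 236.3]
[(array([266. , 150.5]), 28, [263, 148, 7, 6]), (array([266.2, 162.1]), 68, [264, 155, 6, 15]), (array([259.2, 242.2]), 35, [253, 240, 13, 6]), (array([123.1, 335.6]), 1392, [97, 315, 54, 42])]
[(array([57.9, 51.2]), 70, [48, 41, 22, 17])]
bystander diff [0, 528]
```

Run:
```python
from h import *
a,b=np.load("top0.npz")["p"],np.load("top9.npz")["p"]
for p in(a,b):
    print("blue cap",[(x[0],x[1]) for x in blobs(inr(p,98,112,120,120)[140:185,335:385],10)],"orange body",[(x[0],x[1]) for x in blobs(inr(p,5,16,90,60)[140:185,335:385],20)])
print((np.abs(a.astype(int)-b).sum(-1)>60)[145:180,338:380].sum())
ctrl.finish_job()
```

```text
blue cap [(array([30.1, 21. ]), 122)] orange body [(array([23. , 25.3]), 146)]
blue cap [(array([30.1, 20.8]), 122)] orange body [(array([23.2, 25.5]), 146)]
0
the job is handed in; nothing more can be done
```

The bottle stands upright in the orange nest, and three lever strokes brought that nest to the reading head. I handed the job in at about 44 s of the 64 s allowed.

**What went wrong on the way**
- The fingertips measured about 39 mm higher than `ctrl.finger_overhang` implies. The bottle was therefore held by its cap (gap 27 mm), and it still seated properly.
- My first two lever attempts passed over the top of the post. They showed no force and did not move the carousel. I corrected the height after that.
- The first working stroke was made in short steps with pauses, because I was checking force and angle as I went. Strokes 2 and 3 were pulled steadily, with a slow final press at the end of stroke 3.

**Last checks**
- **Carousel angle:** in the top view the nest ring puts the bottle at 131.9°, and the head reads 132.8°. The 0.9° difference is within my measuring error. The nine visible vials leave only the nest under the head unaccounted for.
- **Bottle:** its cap is partly hidden by the head, and the visible part is where an upright bottle would show it.
- **Strokes:** each reached about 42.4° of lever travel, and the lever returned to its starting angle within about 0.5°.
- **Bystanders:** the beaker shows no change. The scene view differed around the media bottle, but in the top view it is unchanged, so I take that as the arm blocking the view.
- **Robot:** the gripper was clear of everything.

I could not view the final picture because the picture limit was reached, so the final state is confirmed from measurements only.

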